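# Part a stuck truffle mould with a wedge

### The arm

A 7-joint arm with a two-finger parallel gripper is mounted at the origin on the work surface. World frame = base frame: x ahead of the robot, y to its left, z up, the work surface at z = 0. Lengths are in m, angles in rad, forces in N, time in s.
With the tool pointing down it reaches from about 0.4 to 0.875 m from the base axis. Payload 6.5 kg.
Tool frame: the origin (TCP) lies at the very end of the fingers, on their centre line; the grasp point (between the pads) lies 19 mm behind it (ctrl.grip_point_offset is the distance from the TCP to the grasp point, in m); z points along the fingers, y is the line along which they close (so a half turn about z gives the same grasp; the last joint's range is limited). The gripper opens to 88 mm and grips with 3 to 60 N. Pads are 18 mm wide; open, the fingers measure 123 mm over their backs; the gripper's body (75 mm by 187 mm) begins 45 mm behind the grasp point.
Start: joints at [-1.403, 0.536, -0.004, 1.538, 0.003, 1.067, -0.071], TCP at [0.151, 0.632, 0.239] pointing down, gripper open.
Joint ranges: [-2.7, 2.7], [-0.37, 2.16], [-1.27, 1.26], [0.24, 2.4], [-1.31, 4.45], [0.19, 1.91], [-2.76, 2.76]. Speed limits (rad/s): [2.39, 2.39, 3.14, 3.14, 3.14, 3.14, 3.14].

### API

Orientations are given as a 3x3 rotation matrix whose columns are the frame's x, y, z axes.
In Python, from plant import ctrl, eyes gives the robot as it stands.
- The arm moves only by the tool send_rows, never from a script. Its argument "commands" is one flat list of numbers, 7 for each row, row after row: the shift along the tool's x, y, z in m, then the turn, a rotation vector about the tool's x, y, z in degrees, then the closure, from -1 (fully open) to 1 (shut), so that 0 is half open. A call has 1 to 12 rows; each row is the pose to reach, as a shift and turn from the pose commanded when the call began, along the tool's axes at that moment; what a row does not reach only later rows make up. A row lasts 1/12 s, in which the tool goes at most 41.7 mm and 7.16 degrees, less where a joint would pass 70% of its speed; a pose out of reach is approached as far as the arm can. A call with a gripper value outside its range is refused whole. The fingers move at their own pace and stop on an object; "newtons" is the grip in N (left out, the last holds). Time passes only in rows, so rows that repeat a pose let the fingers close. It gives the time, the measured TCP pose, the force, the opening and the grip force at its end, in the units of the state.
- ctrl.get_obs(): the state, without advancing time (a new reading comes with each control period).
- eyes.get_image(name): name is "side" or "top" or "wrist"; returns (picture, depth): 384x512x3 uint8, red, green, blue; 384x512 float32, m along the optical axis (not along the pixel's ray), 0 where there is no reading.
- eyes.camera_params(name): a dict with "fx", "fy", "cx", "cy" (pixels), "rvec" (rotation vector, rad) and "tvec" (3), from world to camera coordinates, as OpenCV has them. Camera axes: x right, y down, z forward; pixel columns grow to the right and rows downward; lengths in m; the calibration is good to about 2 mm. A picture is of the moment at which its call begins: read the wrist's pose just before it. camera_params takes no time and is no camera call; for the wrist camera it gives the pose at the moment of the call.
- ctrl.sign_off(): hands the job in; it is judged then, once.
The state is a dict: "time": time; "joint_positions": joint angles; "joint_vel": joint speeds; "joint_efforts": joint torques, N m; "ee_pos": TCP position; "tool_rot": TCP orientation; "contact_force": force on the tool from outside, world axes, zero at the start; "moment": the same for the moment, N m; "grip_width": opening from 0.0 (shut) to 1.0 (fully open); "grasp_force": force on a finger pad.
Only numpy, scipy, OpenCV 4.12 (cv2) and the standard library are available. Lean on these libraries where they do the work, as an engineer would, in place of code of your own. Each camera call takes 0.05 s, during which the arm holds its last target. There are 200 camera calls.

### The job

The two halves of the truffle mould standing on the counter are stuck together. Take the wedge out of its wooden block and work it down into the pry slots at the two ends of the seam in turn, gently (never more than 25 N on the mould) and evenly (neither end ever more than 6 mm ahead of the other), until you feel that the loose half has come fully out against its stop at both ends. Then put the wedge back fully down in its block and let go; touch the mould only with the wedge, and leave the jar, dish and carton where they stand.

Things in the scene. Friction and masses are not known exactly. Their poses are not given: they have to be found in the camera images.
- mould: Aluminium truffle mould on edge, on a fixed steel plate (150 x 200 x 12 mm); cannot move. Origin: centre of the underside, under the seam. x points (within 20 deg of world x) from the fixed half, on the robot's side, 24 mm thick, across the seam to the loose half, 22 mm thick; y along the seam to the left, z up. Halves: 170 mm long (y), from 14 to 110 mm height. A pry slot lies at each end.
- seam_left (a point): Fixed half, left pry slot: point of the seam plane, mid-slot along y (60 mm left of the mould's middle), level with the mould's top (110 mm). Axes as the mould's. With the halves shut the slot spans x = 0 (flat fixed side) to 3 mm, 24 mm along y, full height. Its mouth flares in the top 5 mm, to x = -1 and +4.5 mm. It widens by as much as the halves part.
- seam_right (a point): The same for the right pry slot, 60 mm right of the mould's middle. Slot sizes as at seam_left.
- edge_left (a point): Loose half: point coinciding with seam_left when shut; its x in seam_left's frame is the left gap (0 to 1.5 mm at the start). About 5 N in +x at a slot slides that end out, the far end staying within 1 mm; it stays where left. The wedge's downward push is then 5 to 11 N. Each end has its own rigid stop, somewhere from 6 to 11 mm of gap, to be felt: there the push rises sharply.
- edge_right (a point): The same at the right end, against seam_right. The two stops are not at the same gap (they differ by less than 2.5 mm). The wedge, thick enough for 11 mm, must not be forced on past a stop. A blade pressed sideways on the fixed half jams and takes more push: ease it off.
- wedge: Wedge, 110 to 180 g: dark wooden handle 26 (x) x 28 (y) x 60 mm (z), under it a steel blade 55 mm long, 18 mm wide (y). Origin: middle of the handle's underside (shoulder); z up. Blade's flat side: plane x = -8 mm; the other slants, thickness 2 mm at the tip (x -8 to -6) to 16 mm at the shoulder (x -8 to +8). Flat side goes against the fixed half; at the start it faces the robot's side within 20 deg.
- wedge_grip (a point): Centre of the wedge's handle, on its axis, 30 mm above the shoulder and 85 mm above the tip. Axes as the wedge's.
- holder_mouth (a point): Centre of the slot's mouth on top of the fixed wooden block (90 x 80 x 70 mm), left or right of the mould. Slot 20 (x) x 22 mm (y), chamfered 2 mm, 63 mm deep; the wedge stands in it tip down, shoulder on the block's top, handle centre 30 mm above this point. Axes: those of the wedge at the start.
- jar: Bystander: amber jar with brass lid, 72 mm across, 110 mm high. Origin at its underside.
- dish: Bystander: steel bowl, 90 mm across, 40 mm high, beyond the mould. Origin at its underside.
- carton: Bystander: cardboard carton 70 x 100 x 45 mm, far right of the mould. Origin at its underside.
Not all that is in view belongs to the job. Leave any blue or red look-alike of the part that bears holder_mouth alone. Leave any pink or white look-alike of the wedge alone.

How it is judged:
By the outcome, as a careful person would: the job done as asked, in the order asked, and still so for the second after the job is handed in, with the robot touching nothing.
It also fails if it takes over 72 s, if anything falls off the work surface, if the arm or the gripper's body presses on something with over 40 N, if the wrist force passes 120 N, or if a joint passes its speed limit or range.

## Working session

There is one attempt and no reset: what is moved stays moved. The work goes in short steps, Python scripts to look and compute and a tool call to move; the robot and the scene stay as the last step left them, time stands still between calls to the robot, and variables do not carry over. Pictures are saved under pics/ and viewed, at most 10 in all, crops included, and the job is handed in when it is done.

Besides the shell and the picture viewer there is one more tool, called after "Call:" as name(argument=value, ...) on one line, values as JSON. send_rows: Moves the arm, as the interface text tells. Its arguments: {"type":"object","properties":{"commands":{"type":"array","items":{"type":"number"}},"newtons":{"type":"number"}},"required":["commands"]}

```bash
ls; mkdir -p pics
cat > h.py <<'E'
import numpy as np, cv2
from plant import ctrl, eyes
def cam(n):
    p=eyes.camera_params(n); K=np.array([[p["fx"],0,p["cx"]],[0,p["fy"],p["cy"]],[0,0,1.]])
    R=cv2.Rodrigues(np.array(p["rvec"],float))[0]; return K,R,np.array(p["tvec"],float).ravel()
def ray(c,uv,z):
    K,R,t=c; uv=np.atleast_2d(uv).astype(float)
    d=(R.T@np.linalg.inv(K)@np.c_[uv,np.ones(len(uv))].T).T; o=-R.T@t
    return o+d*((z-o[2])/d[:,2])[:,None]
def cloud(c,D):
    K,R,t=c; v,u=np.mgrid[:D.shape[0],:D.shape[1]]
    P=np.stack([(u-K[0,2])/K[0,0]*D,(v-K[1,2])/K[1,1]*D,D],-1)-t
    return P@R
def proj(c,P):
    K,R,t=c; q=(np.atleast_2d(P)@R.T+t)@K.T; return q[:,:2]/q[:,2:]
E
python3 - <<'E'
from h import *
for n in("top","side"):
    c=cam(n); I,D=eyes.get_image(n); cv2.imwrite(f"pics/{n}0.png",I[:,:,::-1]); np.savez(f"{n}0.npz",I=I,D=D,K=c[0],R=c[1],t=c[2])
    print(n,-c[1].T@c[2],c[1][2],c[0][0,0],(D>0).mean())
print(ctrl.get_obs())
E
```

```text
pics
top [ 0.37977609 -0.08742925  1.02909827] [ 0.17204621  0.03351379 -0.98451863] 415.8077397653584 0.9957936604817709
side [-0.00327401 -0.99108497  0.69181654] [ 0.46421307  0.73825703 -0.48936978] 496.9428817863206 0.9862314860026041
{'time': 0.1, 'joint_positions': array([-1.40320549,  0.53707792, -0.00442112,  1.53875642,  0.0026018 ,
        1.06730014, -0.07117273]), 'joint_vel': array([-0.00033962, -0.00030208, -0.00022739, -0.00193764,  0.00020201,
       -0.0014508 ,  0.00097655]), 'joint_efforts': array([ 2.72864869e-03, -5.72086823e+01,  9.93981287e-01, -2.52233577e+01,
       -5.61623974e-02,  1.34885646e-02,  5.28648400e-05]), 'ee_pos': array([0.15047995, 0.63177913, 0.23794193]), 'tool_rot': array([[-9.72814823e-01,  2.31584251e-01, -2.33744121e-04],
       [ 2.31584335e-01,  9.72813646e-01, -1.51830315e-03],
       [-1.24225625e-04, -1.53115928e-03, -9.99998820e-01]]), 'contact_force': array([ 0.43331345, -0.61386048, -0.98043967]), 'moment': array([-0.02941209, -0.01233574,  0.01795971]), 'grasp_force': 0.0, 'grip_width': 0.9999911307631061}
```

View pics/top0.png

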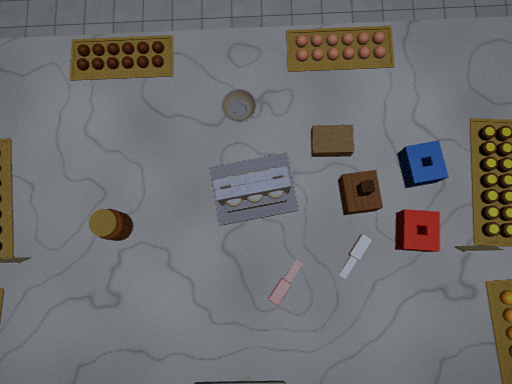

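View pics/side0.png

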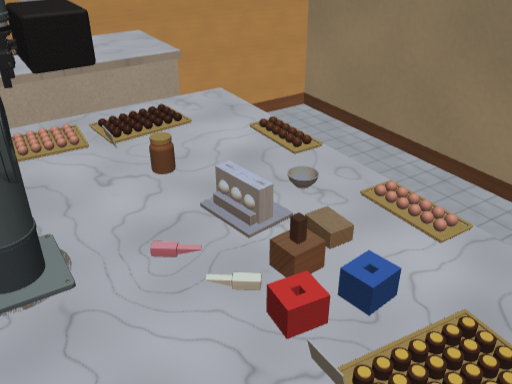

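The pictures show the mould at top (252,185). The brown block with its dark handle is at (360,192), and the look-alikes are the blue block (424,163), red block (418,230), white wedge (357,255) and pink wedge (287,282). Only the wooden block with the dark-handled wedge fits the description. I'll measure it and check it in one enlarged crop.

Run:
```python
from h import *
z=np.load("top0.npz"); I,D=z["I"],z["D"]; c=(z["K"],z["R"],z["t"]); P=cloud(c,D)
def rect(name,u0,u1,v0,v1,zl,zh):
    m=np.zeros(D.shape,bool); m[v0:v1,u0:u1]=1; m&=(P[...,2]>zl)&(P[...,2]<zh)
    q=P[m]; zz=np.median(q[:,2]); 
    r=cv2.minAreaRect((q[:,:2]*1000).astype(np.float32)); print(name,len(q),"z",zz.round(4),"rect",np.round(r[0],1),np.round(r[1],1),round(r[2],1)); return r
rect("mould top",205,300,150,225,.1,.125)
rect("plate",205,300,150,225,.006,.02)
rect("handle",335,390,165,215,.12,.145)
rect("blocktop",335,390,165,215,.06,.08)
rect("jar",85,135,205,245,.1,.12); rect("carton",305,360,120,160,.035,.055); rect("dish",215,265,85,125,.025,.06)
a=cv2.resize(I[145:230,200:395],None,fx=4,fy=4,interpolation=cv2.INTER_CUBIC); cv2.imwrite("pics/c1.png",a[:,:,::-1])
```

```text
mould top 1534 z 0.1075 rect [556.4 -46.3] [ 47.7 170.1] 8.9
plate 2156 z 0.0097 rect [562.1 -45.5] [150.2 199.7] 9.2
handle 154 z 0.1268 rect [ 538.3 -300.4] [26.6 27. ] 2.4
blocktop 1124 z 0.0673 rect [ 538.3 -301. ] [90.6 80.4] 6.0
jar 621 z 0.1077 rect [477.  291.9] [61.1 61.7] 71.0
carton 1148 z 0.0422 rect [ 673.5 -244.5] [100.7  70.7] 88.7
dish 309 z 0.035 rect [770.3 -15.7] [86. 87.] 89.6
```

View pics/c1.png

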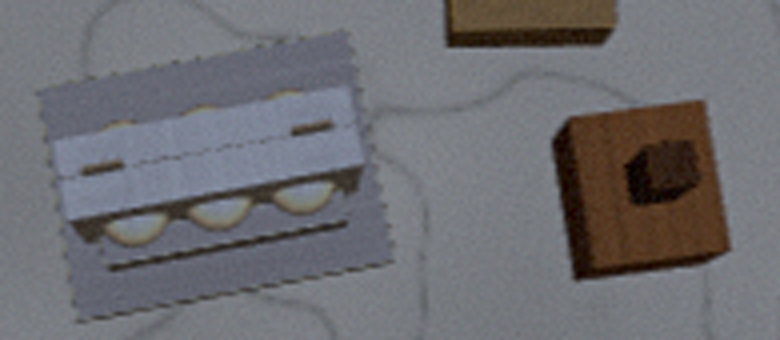

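The crop confirms it: dark handle in the brown block, mould slots at crop (103,168) and (312,128), and the fixed half toward the robot. I'll set out by way of the mould.

```bash
cat >> h.py <<'E'
from scipy.spatial.transform import Rotation as Ro
def down(deg):
    a=np.radians(deg); y=np.array([np.cos(a),np.sin(a),0]); z=np.array([0,0,-1.]); return np.c_[np.cross(y,z),y,z]
def plan(p0,R0,steps):
    "steps: list of (pos, R) -> tool-frame shift/turn"
    for p,R in steps: print((R0.T@(np.array(p)-p0)).round(4), np.degrees(Ro.from_matrix(R0.T@R).as_rotvec()).round(2))
E
python3 - <<'E'
from h import *
o=ctrl.get_obs(); plan(o["ee_pos"],o["tool_rot"],[((.5,.25,.30),down(40)),((.55,-.046,.30),down(9))])
E
```

```text
[-0.4284 -0.2906 -0.0616] [-8.000e-02  3.000e-02  3.661e+01]
[-0.5456 -0.5669 -0.0611] [-7.000e-02  6.000e-02  6.761e+01]
```

Call:
send_rows(commands=[-0.428, -0.291, -0.061, 0, 0, 36.6, -1, -0.428, -0.291, -0.061, 0, 0, 36.6, -1, -0.428, -0.291, -0.061, 0, 0, 36.6, -1, -0.428, -0.291, -0.061, 0, 0, 36.6, -1, -0.428, -0.291, -0.061, 0, 0, 36.6, -1, -0.428, -0.291, -0.061, 0, 0, 36.6, -1, -0.428, -0.291, -0.061, 0, 0, 36.6, -1, -0.428, -0.291, -0.061, 0, 0, 36.6, -1, -0.428, -0.291, -0.061, 0, 0, 36.6, -1, -0.428, -0.291, -0.061, 0, 0, 36.6, -1, -0.428, -0.291, -0.061, 0, 0, 36.6, -1, -0.428, -0.291, -0.061, 0, 0, 36.6, -1])

```text
time: 1.1
ee_pos: [0.4862, 0.2637, 0.2974]
tool_rot: [[-0.643, 0.766, -0.0], [0.766, 0.643, -0.0], [0.0, -0.0, -1.0]]
contact_force: [0.2, 1.2, 0.3]
grip_width: 0.998
grasp_force: 0.0
```

Run:
```python
from h import *
o=ctrl.get_obs(); print(o["time"],o["ee_pos"],o["joint_positions"].round(2)); plan(o["ee_pos"],o["tool_rot"],[((.55,-.046,.30),down(9))])
```

```text
1.1 [0.48616263 0.26373976 0.29736051] [-0.82  0.32  0.31  1.75 -0.11  1.1   0.22]
[-0.2783 -0.1503 -0.0026] [-2.000e-02 -1.000e-02  3.102e+01]
```

Call:
send_rows(commands=[-0.278, -0.15, -0.002, 0, 0, 31, -1, -0.278, -0.15, -0.002, 0, 0, 31, -1, -0.278, -0.15, -0.002, 0, 0, 31, -1, -0.278, -0.15, -0.002, 0, 0, 31, -1, -0.278, -0.15, -0.002, 0, 0, 31, -1, -0.278, -0.15, -0.002, 0, 0, 31, -1, -0.278, -0.15, -0.002, 0, 0, 31, -1, -0.278, -0.15, -0.002, 0, 0, 31, -1, -0.278, -0.15, -0.002, 0, 0, 31, -1, -0.278, -0.15, -0.002, 0, 0, 31, -1, -0.278, -0.15, -0.002, 0, 0, 31, -1, -0.278, -0.15, -0.002, 0, 0, 31, -1])

```text
time: 2.1
ee_pos: [0.549, -0.0418, 0.2989]
tool_rot: [[-0.159, 0.987, -0.001], [0.987, 0.159, 0.001], [0.001, -0.001, -1.0]]
contact_force: [0.1, 0.5, -0.2]
grip_width: 0.998
grasp_force: 0.0
```

```bash
cat >> h.py <<'E'
def snap(n,tag):
    o=ctrl.get_obs(); c=cam(n); I,D=eyes.get_image(n); cv2.imwrite(f"pics/{tag}.png",I[:,:,::-1])
    np.savez(f"{tag}.npz",I=I,D=D,K=c[0],R=c[1],t=c[2],p=o["ee_pos"],T=o["tool_rot"]); return o,c,I,D
def load(tag):
    z=np.load(tag+".npz"); return (z["K"],z["R"],z["t"]),z["I"],z["D"],z["p"],z["T"]
E
python3 - <<'E'
from h import *
o,c,I,D=snap("wrist","w1"); print(o["time"],o["ee_pos"],o["tool_rot"][:,1])
C=-c[1].T@c[2]; print("cam in tool",o["tool_rot"].T@(C-o["ee_pos"]),"axis",o["tool_rot"].T@c[1][2],c[0][0,0])
print(proj(c,[(.556,-.046,.11)]))
P=cloud(c,D); m=(P[...,2]>.1)&(P[...,2]<.12)&(D>0); q=P[m]; print(len(q),np.median(q[:,2]),cv2.minAreaRect((q[:,:2]*1000).astype(np.float32)))
E
```

```text
2.1 [ 0.54902484 -0.04180938  0.29893957] [ 9.87240575e-01  1.59234869e-01 -5.51266697e-04]
cam in tool [ 0.08174045 -0.00038786 -0.14541291] axis [-3.13988661e-01 -3.04786289e-04  9.49426684e-01] 309.5822548634868
[[261.79248168 173.40341296]]
6277 0.1094997631052858 ((557.6228637695312, -132.44259643554688), (69.93045043945312, 348.60711669921875), 0.6355448961257935)
```

View pics/w1.png

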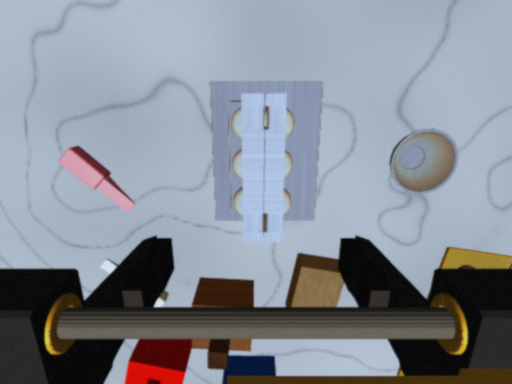

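Wrist view: the mould top spans columns 242–286, rows 93–242, with dark slots at about (267,118) and (265,222). I'll measure these by ray casting onto z = 0.110.

Run:
```python
from h import *
c,I,D,p,T=load("w1"); P=cloud(c,D)
m=((P[...,2]>.1)&(P[...,2]<.12)&(D>0)).astype(np.uint8); m[240:]=0; m[:,:225]=0; m[:,300:]=0
m=cv2.morphologyEx(m,cv2.MORPH_CLOSE,np.ones((9,9))); v,u=np.nonzero(m); X=ray(c,np.c_[u,v],.11)
r=cv2.minAreaRect((X[:,:2]*1000).astype(np.float32)); print("mould top",r)
g=cv2.cvtColor(I,cv2.COLOR_RGB2GRAY).astype(int)
for nm,v0,v1 in(("L",100,135),("R",205,240)):
    s=np.zeros_like(m); s[v0:v1,258:275]=(g[v0:v1,258:275]<120); n,l,st,ce=cv2.connectedComponentsWithStats(s); k=1+np.argmax(st[1:,4])
    v,u=np.nonzero(l==k); X=ray(c,np.c_[u,v],.11)*1000; print(nm,st[k],X.mean(0).round(1),cv2.minAreaRect(X[:,:2].astype(np.float32)))
for v in (112,120,160,216,224): print(v,g[v,238:292])
```

```text
mould top ((556.5747680664062, -43.71836853027344), (46.61103439331055, 166.1503448486328), 9.01923656463623)
L [264 106   5  12  26] [549.3  21.6 110. ] ((549.1824340820312, 20.597875595092773), (3.9969279766082764, 10.889145851135254), 1.4382482767105103)
R [263 214   4  18  71] [ 568.9 -104.   110. ] ((568.9705810546875, -104.19556427001953), (3.550630807876587, 21.704225540161133), 9.565223693847656)
112 [161 168 173 183 188 189 187 190 185 185 185 184 188 192 190 193 193 193
 193 195 191 186 187 186 174 139 117 120 114 104 123 160 179 188 186 189
 187 185 186 185 189 192 190 190 191 194 194 190 175 159 146 132 123 134]
120 [185 183 184 186 186 186 187 186 187 184 185 182 186 189 190 191 191 192
 194 193 189 189 188 185 174 150 155 166 153 120 124 157 180 185 187 188
 186 184 186 183 187 190 190 192 193 194 195 192 187 187 185 183 180 169]
160 [182 184 187 186 188 184 187 188 185 187 187 187 186 187 186 186 185 184
 188 185 185 186 186 186 185 177 159 174 187 185 185 185 186 185 185 187
 186 188 184 186 185 187 187 186 186 185 184 184 185 183 174 168 154 133]
216 [148 150 154 157 162 179 188 188 186 186 186 184 188 188 191 190 191 194
 196 195 192 186 186 179 148 102  77  76  99 136 171 187 187 190 186 184
 186 189 190 188 193 194 196 193 181 161 153 150 147 147 145 149 150 150]
224 [187 188 187 189 190 188 190 188 188 189 185 181 181 187 189 190 190 193
 194 194 189 190 185 177 148 104  82  83 113 149 176 185 188 187 185 187
 183 185 188 189 191 190 194 194 184 179 179 180 182 181 179 182 181 180]
```

Run:
```python
from h import *
o=ctrl.get_obs(); plan(o["ee_pos"],o["tool_rot"],[((.538,-.300,.20),down(6))])
```

```text
[-0.2532 -0.052   0.0988] [-0.03 -0.04  3.17]
```

Call:
send_rows(commands=[-0.253, -0.052, 0.099, 0, 0, 3.2, -1, -0.253, -0.052, 0.099, 0, 0, 3.2, -1, -0.253, -0.052, 0.099, 0, 0, 3.2, -1, -0.253, -0.052, 0.099, 0, 0, 3.2, -1, -0.253, -0.052, 0.099, 0, 0, 3.2, -1, -0.253, -0.052, 0.099, 0, 0, 3.2, -1, -0.253, -0.052, 0.099, 0, 0, 3.2, -1, -0.253, -0.052, 0.099, 0, 0, 3.2, -1, -0.253, -0.052, 0.099, 0, 0, 3.2, -1, -0.253, -0.052, 0.099, 0, 0, 3.2, -1, -0.253, -0.052, 0.099, 0, 0, 3.2, -1])

```text
time: 3.07
ee_pos: [0.5387, -0.2994, 0.2006]
tool_rot: [[-0.104, 0.995, 0.001], [0.995, 0.104, 0.001], [0.001, 0.001, -1.0]]
contact_force: [-0.6, -0.1, 0.3]
grip_width: 1.0
grasp_force: 0.0
```

Run:
```python
from h import *
o,c,I,D=snap("wrist","w2"); print(o["time"],o["ee_pos"],o["tool_rot"][:,1])
P=cloud(c,D); m=(P[...,2]>.12)&(P[...,2]<.14)&(D>0); m[260:]=0; q=P[m]; print(len(q),np.median(q[:,2]),cv2.minAreaRect((q[:,:2]*1000).astype(np.float32)))
m=(P[...,2]>.062)&(P[...,2]<.078)&(D>0); m[260:]=0;q=P[m]; print(len(q),np.median(q[:,2]),cv2.minAreaRect((q[:,:2]*1000).astype(np.float32)))
```

```text
3.0667 [ 0.53867641 -0.29939485  0.20061259] [0.9945263  0.10448122 0.00105628]
1257 0.12918878723945118 ((538.552001953125, -299.2735595703125), (25.94662094116211, 27.393447875976562), 5.4346442222595215)
6547 0.0695220495377069 ((489.7316589355469, -323.11834716796875), (218.55386352539062, 105.13566589355469), 25.1817569732666)
```

View pics/w2.png

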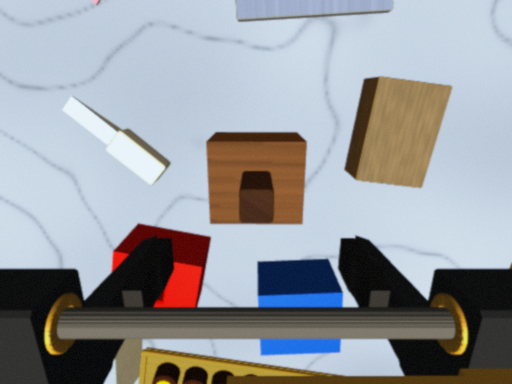

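The handle is centred between the fingers at about (257,195), on the wooden block. I'll descend and close.

Call:
send_rows(commands=[0, 0, 0.04, 0, 0, 0.5, -1, 0, 0, 0.08, 0, 0, 0.5, -1, 0, 0, 0.105, 0, 0, 0.5, -1, 0, 0, 0.1195, 0, 0, 0.5, -1, 0, 0, 0.1195, 0, 0, 0.5, -1, 0, 0, 0.1195, 0, 0, 0.5, 1, 0, 0, 0.1195, 0, 0, 0.5, 1, 0, 0, 0.1195, 0, 0, 0.5, 1, 0, 0, 0.1195, 0, 0, 0.5, 1, 0, 0, 0.1195, 0, 0, 0.5, 1, 0, 0, 0.1195, 0, 0, 0.5, 1, 0, 0, 0.1195, 0, 0, 0.5, 1], newtons=55)

```text
time: 4.12
ee_pos: [0.5376, -0.3019, 0.0811]
tool_rot: [[-0.092, 0.996, 0.001], [0.996, 0.092, -0.0], [-0.0, 0.001, -1.0]]
contact_force: [-0.2, 0.3, 0.2]
grip_width: 0.497
grasp_force: 0.0
```

Call:
send_rows(commands=[0, 0, 0, 0, 0, 0, 1, 0, 0, 0, 0, 0, 0, 1, 0, 0, 0, 0, 0, 0, 1, 0, 0, 0, 0, 0, 0, 1])

```text
time: 4.45
ee_pos: [0.5377, -0.3018, 0.0808]
tool_rot: [[-0.093, 0.996, 0.0], [0.996, 0.093, -0.0], [-0.0, 0.0, -1.0]]
contact_force: [1.1, 0.2, 0.7]
grip_width: 0.291
grasp_force: 55.0
```

Call:
send_rows(commands=[0, 0, -0.02, 0, 0, 0, 1, 0, 0, -0.04, 0, 0, 0, 1, 0, 0, -0.065, 0, 0, 0, 1, 0, 0, -0.1, 0, 0, 0, 1, 0, 0, -0.14, 0, 0, 0, 1, 0, 0, -0.14, 0, 0, 0, 1, 0, 0, -0.14, 0, 0, 0, 1])

```text
time: 5.03
ee_pos: [0.5384, -0.3025, 0.2227]
tool_rot: [[-0.092, 0.996, 0.004], [0.996, 0.092, -0.001], [-0.002, 0.004, -1.0]]
contact_force: [-0.2, 0.1, -2.3]
grip_width: 0.289
grasp_force: 55.0
```

Run:
```python
from h import *
o=ctrl.get_obs(); print(o["time"],o["ee_pos"],o["contact_force"],o["grip_width"])
y=np.array([-np.sin(np.radians(9.05)),np.cos(np.radians(9.05)),0]); x=np.array([y[1],-y[0],0]); S=np.array([.5573,-.0455,.11])
# flat side x=-8: want flat +1 mm into slot -> wedge axis at x=+9
for s in(1,-1): plan(o["ee_pos"],o["tool_rot"],[(S+s*.06*y+.009*x+np.array([0,0,.066+.012]),down(9.05))])
print(o["joint_positions"].round(2))
```

```text
5.0333 [ 0.53837472 -0.30247929  0.2226765 ] [-0.16393075  0.07118123 -2.28768348] 0.2890970281032172
[0.3147 0.0475 0.0343] [ 0.2   0.11 -3.75]
[0.1949 0.0554 0.0345] [ 0.2   0.11 -3.75]
[ 0.04  0.55  0.57  1.67 -0.34  1.01  0.81]
```

Call:
send_rows(commands=[0.04, 0.011, 0, 0, 0, -1, 1, 0.08, 0.022, 0, 0, 0, -2, 1, 0.12, 0.033, 0, 0, 0, -3, 1, 0.16, 0.045, 0, 0, 0, -3.7, 1, 0.195, 0.055, 0.01, 0, 0, -3.7, 1, 0.195, 0.055, 0.03, 0, 0, -3.7, 1, 0.195, 0.055, 0.034, 0, 0, -3.7, 1, 0.195, 0.055, 0.034, 0, 0, -3.7, 1, 0.195, 0.055, 0.034, 0, 0, -3.7, 1, 0.195, 0.055, 0.034, 0, 0, -3.7, 1])

```text
time: 5.87
ee_pos: [0.574, -0.1044, 0.1871]
tool_rot: [[-0.154, 0.988, 0.0], [0.988, 0.154, -0.001], [-0.001, 0.0, -1.0]]
contact_force: [0.2, 0.8, -1.9]
grip_width: 0.288
grasp_force: 55.0
```

Run:
```python
from h import *
o,c,I,D=snap("wrist","w3"); print(o["time"],o["ee_pos"],o["tool_rot"].round(4).tolist(),o["contact_force"])
print(proj(c,o["ee_pos"]+o["tool_rot"]@np.array([0,-.007,.066])))
a=cv2.resize(I[60:300,190:330],None,fx=4.28,fy=2.5,interpolation=cv2.INTER_CUBIC) if 0 else cv2.resize(I[130:280,160:360],None,fx=4,fy=4,interpolation=cv2.INTER_CUBIC)
cv2.imwrite("pics/c3.png",a[:,:,::-1])
```

```text
5.8667 [ 0.57399389 -0.1044462   0.18713034] [[-0.1538, 0.9881, 0.0002], [0.9881, 0.1538, -0.0009], [-0.0009, 0.0001, -1.0]] [ 0.18599078  0.84606637 -1.8635538 ]
[[246.73019308 208.73674523]]
```

View pics/c3.png

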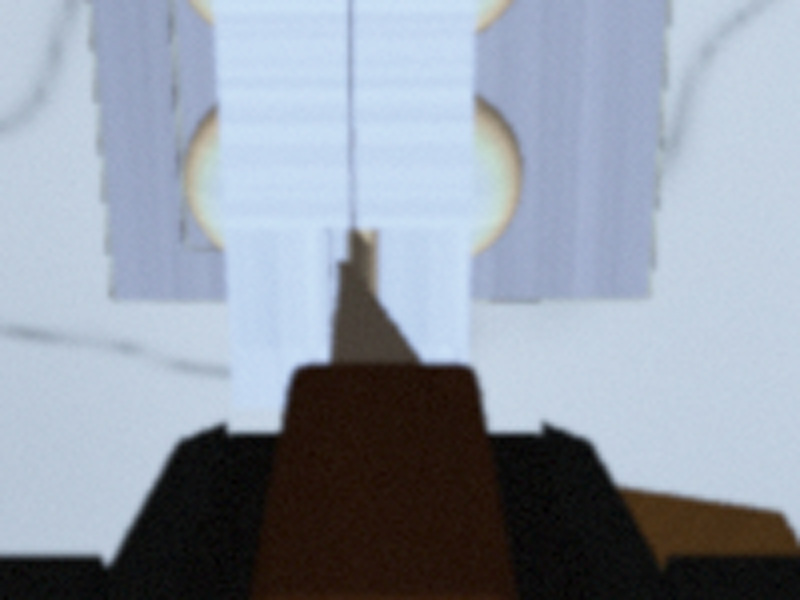

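The tip's +y edge is at crop row 260, columns 338–350. The seam line is at column 351 and the slot's far end at row 230. I'll convert these to offsets.

Run:
```python
from h import *
c,I,D,p,T=load("w3"); f=lambda u,v,z: ray(c,[(160+u/4,130+v/4)],z)[0]*1000
a=np.radians(9.05); x=np.array([np.cos(a),np.sin(a),0]); y=np.array([-np.sin(a),np.cos(a),0])
tz=p[2]-.0658
tip=f(338,260,tz); tip2=f(350,260,tz); s=f(351,230,.11); s0=f(350,5,.11)
print("tip",tip,"width",(tip2-tip)@x,"slot end",s,"dx",(s-tip)@x,"dy end",(s-tip)@y, "yaw",np.degrees(np.arctan2(-(s0-s)[0],(s0-s)[1])))
```

```text
tip [563.96999934 -95.26763381 121.33034241] width 2.1595887531113953 slot end [565.69861289 -92.84247787 110.        ] dx 2.0885629328699262 dy end 2.123061695460106 yaw 8.607999009708564
```

Call:
send_rows(commands=[-0.001, 0.0028, 0, 0, 0, 0, 1, -0.001, 0.0028, 0.004, 0, 0, 0, 1, -0.001, 0.0028, 0.008, 0, 0, 0, 1, -0.001, 0.0028, 0.01, 0, 0, 0, 1, -0.001, 0.0028, 0.012, 0, 0, 0, 1, -0.001, 0.0028, 0.014, 0, 0, 0, 1, -0.001, 0.0028, 0.014, 0, 0, 0, 1, -0.001, 0.0028, 0.014, 0, 0, 0, 1])

```text
time: 6.58
ee_pos: [0.577, -0.1031, 0.1726]
tool_rot: [[-0.157, 0.988, -0.0], [0.988, 0.157, -0.0], [0.0, -0.0, -1.0]]
contact_force: [1.1, -0.4, -1.6]
grip_width: 0.288
grasp_force: 55.0
```

```bash
cat >> h.py <<'E'
def st():
    o=ctrl.get_obs(); T=o["tool_rot"]; print(round(o["time"],2),"pos mm",(o["ee_pos"]*1000).round(2),"tip depth",round(110-(o["ee_pos"][2]*1000-65.8),1),"F tool",(T.T@o["contact_force"]).round(2),"M tool",(T.T@o["moment"]).round(2),o["grasp_force"])
    a=np.radians(9.05); d=o["ee_pos"]*1000-[557.3,-45.5,110]; print(" mould x,y", round(d[0]*np.cos(a)+d[1]*np.sin(a),2), round(-d[0]*np.sin(a)+d[1]*np.cos(a),2),"yaw",np.degrees(np.arctan2(T[1,1],T[0,1])).round(2),"tilt",T[:2,2].round(4))
E
python3 -c "from h import *; st()"
```

```text
6.58 pos mm [ 577.04 -103.09  172.64] tip depth 3.2 F tool [-0.52  1.03  1.64] M tool [ 0.07 -0.12  0.01] 54.99851854518056
 mould x,y 10.44 -59.98 yaw 9.01 tilt [-0.0002 -0.    ]
```

Call:
send_rows(commands=[-0.0015, -0.0004, 0, 0, 0, 0, 1, -0.0015, -0.0004, 0.001, 0, 0, 0, 1, -0.0015, -0.0004, 0.002, 0, 0, 0, 1, -0.0015, -0.0004, 0.003, 0, 0, 0, 1, -0.0015, -0.0004, 0.004, 0, 0, 0, 1, -0.0015, -0.0004, 0.004, 0, 0, 0, 1, -0.0015, -0.0004, 0.004, 0, 0, 0, 1])

```text
time: 7.17
ee_pos: [0.5769, -0.1046, 0.1687]
tool_rot: [[-0.157, 0.988, -0.0], [0.988, 0.157, 0.0], [0.0, -0.0, -1.0]]
contact_force: [0.5, -0.6, -2.5]
grip_width: 0.29
grasp_force: 55.0
```

```bash
python3 -c "from h import *; st()"
```

```text
7.17 pos mm [ 576.88 -104.61  168.67] tip depth 7.1 F tool [-0.64  0.36  2.55] M tool [ 0.07 -0.06  0.01] 54.99848769977689
 mould x,y 10.04 -61.45 yaw 9.01 tilt [-0.0002  0.    ]
```

Call:
send_rows(commands=[0, 0, 0.0005, 0, 0, 0, 1, 0, 0, 0.001, 0, 0, 0, 1, 0, 0, 0.0015, 0, 0, 0, 1, 0, 0, 0.002, 0, 0, 0, 1, 0, 0, 0.0025, 0, 0, 0, 1, 0, 0, 0.003, 0, 0, 0, 1, 0, 0, 0.0035, 0, 0, 0, 1, 0, 0, 0.004, 0, 0, 0, 1, 0, 0, 0.0045, 0, 0, 0, 1, 0, 0, 0.005, 0, 0, 0, 1])

```text
time: 8.0
ee_pos: [0.5767, -0.1049, 0.1639]
tool_rot: [[-0.156, 0.988, -0.0], [0.988, 0.156, -0.0], [-0.0, -0.0, -1.0]]
contact_force: [-4.3, -0.8, 3.7]
grip_width: 0.289
grasp_force: 55.0
```

```bash
python3 -c "from h import *; st()"
```

```text
8.0 pos mm [ 576.66 -104.9   163.89] tip depth 11.9 F tool [-0.08 -4.35 -3.72] M tool [ 1.18 -0.04 -0.06] 55.00598341226578
 mould x,y 9.77 -61.71 yaw 8.99 tilt [-0.0004 -0.0001]
```

Call:
send_rows(commands=[0, 0, 0.0005, 0, 0, 0, 1, 0, 0, 0.001, 0, 0, 0, 1, 0, 0, 0.0015, 0, 0, 0, 1, 0, 0, 0.002, 0, 0, 0, 1, 0, 0, 0.0025, 0, 0, 0, 1, 0, 0, 0.003, 0, 0, 0, 1, 0, 0, 0.0035, 0, 0, 0, 1, 0, 0, 0.004, 0, 0, 0, 1, 0, 0, 0.0045, 0, 0, 0, 1, 0, 0, 0.005, 0, 0, 0, 1, 0, 0, 0.0055, 0, 0, 0, 1, 0, 0, 0.006, 0, 0, 0, 1])

```text
time: 9.0
ee_pos: [0.5766, -0.1047, 0.1575]
tool_rot: [[-0.157, 0.988, -0.001], [0.988, 0.157, 0.0], [0.0, -0.001, -1.0]]
contact_force: [-4.5, -1.2, 2.5]
grip_width: 0.293
grasp_force: 55.0
```

```bash
python3 -c "from h import *; st()"
```

```text
9.0 pos mm [ 576.64 -104.67  157.54] tip depth 18.3 F tool [-0.49 -4.6  -2.52] M tool [ 1.46 -0.14 -0.06] 55.00756172463298
 mould x,y 9.79 -61.47 yaw 9.01 tilt [-0.0007  0.    ]
```

Call:
send_rows(commands=[0, 0, 0.0005, 0, 0, 0, 1, 0, 0, 0.001, 0, 0, 0, 1, 0, 0, 0.0015, 0, 0, 0, 1, 0, 0, 0.002, 0, 0, 0, 1, 0, 0, 0.0025, 0, 0, 0, 1, 0, 0, 0.003, 0, 0, 0, 1, 0, 0, 0.0035, 0, 0, 0, 1, 0, 0, 0.004, 0, 0, 0, 1, 0, 0, 0.0045, 0, 0, 0, 1, 0, 0, 0.005, 0, 0, 0, 1, 0, 0, 0.0055, 0, 0, 0, 1, 0, 0, 0.006, 0, 0, 0, 1])

```text
time: 10.0
ee_pos: [0.5766, -0.1046, 0.1515]
tool_rot: [[-0.157, 0.988, -0.001], [0.988, 0.157, 0.0], [0.0, -0.001, -1.0]]
contact_force: [-5.1, -0.4, 2.8]
grip_width: 0.295
grasp_force: 55.0
```

```bash
python3 -c "from h import *; st()"
```

```text
10.0 pos mm [ 576.64 -104.64  151.53] tip depth 24.3 F tool [ 0.36 -5.08 -2.76] M tool [ 1.43 -0.08 -0.06] 55.00622000545263
 mould x,y 9.79 -61.44 yaw 9.01 tilt [-0.0006  0.    ]
```

Call:
send_rows(commands=[0, 0, -0.008, 0, 0, 0, 1, 0, 0, -0.018, 0, 0, 0, 1, 0, 0, -0.028, 0, 0, 0, 1, 0, 0, -0.037, 0, 0, 0, 1, 0, 0.0005, -0.037, 0, 0, 0, 1, 0.04, 0.0005, -0.037, 0, 0, 0, 1, 0.08, 0.0005, -0.037, 0, 0, 0, 1, 0.12, 0.0005, -0.037, 0, 0, 0, 1, 0.12, 0.0005, -0.037, 0, 0, 0, 1, 0.12, 0.0005, -0.037, 0, 0, 0, 1, 0.12, 0.0005, -0.037, 0, 0, 0, 1])

```text
time: 10.92
ee_pos: [0.5589, 0.0138, 0.189]
tool_rot: [[-0.157, 0.988, 0.001], [0.988, 0.157, -0.0], [-0.001, 0.001, -1.0]]
contact_force: [0.0, -0.1, -1.9]
grip_width: 0.295
grasp_force: 55.0
```

Run:
```python
from h import *
st(); o,c,I,D=snap("wrist","w4")
cv2.imwrite("pics/c4.png",cv2.resize(I[130:280,160:360],None,fx=4,fy=4,interpolation=cv2.INTER_CUBIC)[:,:,::-1])
```

```text
10.92 pos mm [558.9   13.76 189.  ] tip depth -13.2 F tool [-0.13 -0.02  1.93] M tool [ 0.07 -0.13  0.  ] 54.9982051178813
 mould x,y 10.9 58.27 yaw 9.03 tilt [ 0.0008 -0.0004]
```

View pics/c4.png

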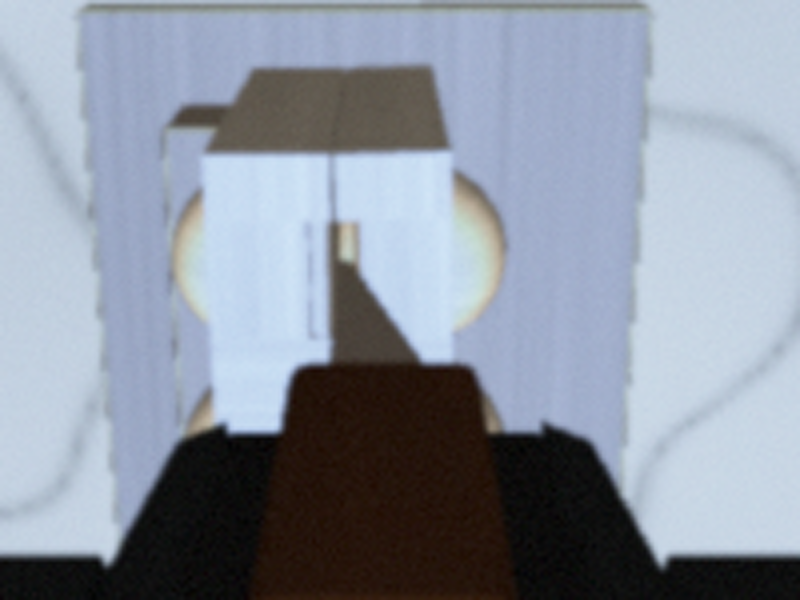

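The tip is at crop columns 338–352, row 262, the fixed side of the slot at column 332 and the slot's +y end at row 222. Converting to offsets again.

Run:
```python
from h import *
c,I,D,p,T=load("w4"); f=lambda u,v,z: ray(c,[(160+u/4,130+v/4)],z)[0]*1000
a=np.radians(9.05); x=np.array([np.cos(a),np.sin(a),0]); y=np.array([-np.sin(a),np.cos(a),0])
tip=f(338,262,p[2]-.0658); s=f(332,222,.11)
print("dx",(s-tip)@x,"dy end",(s-tip)@y)
g=cv2.cvtColor(I,cv2.COLOR_RGB2GRAY).astype(int)
for v in(172,180,186,190,192,194,197): print(v,g[v,232:258])
```

```text
dx -1.5397879858525536 dy end 3.5200664987907415
172 [219 221 222 223 221 216 215 214 216 208 180 185 206 217 217 215 215 217
 217 216 218 215 214 216 216 217]
180 [219 218 221 223 221 217 215 215 215 209 181 168 200 214 215 216 215 217
 217 216 214 217 215 215 217 217]
186 [223 222 219 210 194 192 204 210 206 181 133 100 118 161 182 184 165 172
 200 211 214 214 216 215 214 214]
190 [225 221 217 213 206 198 205 209 204 173 126  95 118 167 191 192 171 164
 195 210 211 213 215 215 211 211]
192 [221 220 218 213 207 196 202 208 203 173 126  93 118 172 197 194 175 165
 195 209 212 212 215 215 211 210]
194 [223 220 218 214 204 182 198 209 203 172 126  96 110 151 175 181 166 164
 196 208 212 213 213 214 214 212]
197 [222 223 217 214 205 184 196 208 202 175 130  89  73  70  70  70  83 127
 179 205 210 211 214 215 211 210]
```

Call:
send_rows(commands=[0, -0.001, 0, 0, 0, 0, 1, 0, -0.001, 0.005, 0, 0, 0, 1, 0, -0.001, 0.009, 0, 0, 0, 1, 0, -0.001, 0.0115, 0, 0, 0, 1, 0, -0.001, 0.0135, 0, 0, 0, 1, 0, -0.001, 0.0155, 0, 0, 0, 1, 0, -0.001, 0.017, 0, 0, 0, 1, 0, -0.001, 0.0185, 0, 0, 0, 1, 0, -0.001, 0.0185, 0, 0, 0, 1])

```text
time: 11.72
ee_pos: [0.5575, 0.0138, 0.17]
tool_rot: [[-0.157, 0.988, -0.0], [0.988, 0.157, -0.0], [0.0, -0.0, -1.0]]
contact_force: [-0.6, -0.1, -1.2]
grip_width: 0.292
grasp_force: 55.0
```

```bash
python3 -c "from h import *; st()"
```

```text
11.72 pos mm [557.53  13.81 169.98] tip depth 5.8 F tool [ 0.   -0.62  1.18] M tool [ 0.06 -0.04 -0.04] 54.998460207134485
 mould x,y 9.56 58.53 yaw 9.01 tilt [-0.0004 -0.    ]
```

Call:
send_rows(commands=[0, 0, 0.0006, 0, 0, 0, 1, 0, 0, 0.0012, 0, 0, 0, 1, 0, 0, 0.0018, 0, 0, 0, 1, 0, 0, 0.0024, 0, 0, 0, 1, 0, 0, 0.003, 0, 0, 0, 1, 0, 0, 0.0036, 0, 0, 0, 1, 0, 0, 0.0042, 0, 0, 0, 1, 0, 0, 0.0048, 0, 0, 0, 1, 0, 0, 0.0054, 0, 0, 0, 1, 0, 0, 0.006, 0, 0, 0, 1, 0, 0, 0.0066, 0, 0, 0, 1, 0, 0, 0.0072, 0, 0, 0, 1])

```text
time: 12.72
ee_pos: [0.5574, 0.0137, 0.1631]
tool_rot: [[-0.157, 0.988, -0.001], [0.988, 0.157, 0.0], [0.0, -0.0, -1.0]]
contact_force: [-1.4, 0.1, 0.8]
grip_width: 0.29
grasp_force: 55.0
```

```bash
python3 -c "from h import *; st()"
```

```text
12.72 pos mm [557.44  13.7  163.08] tip depth 12.7 F tool [ 0.34 -1.4  -0.82] M tool [ 0.66 -0.02 -0.02] 55.000801887363195
 mould x,y 9.45 58.44 yaw 9.0 tilt [-0.0005  0.    ]
```

Call:
send_rows(commands=[0, 0, 0.0006, 0, 0, 0, 1, 0, 0, 0.0012, 0, 0, 0, 1, 0, 0, 0.0018, 0, 0, 0, 1, 0, 0, 0.0024, 0, 0, 0, 1, 0, 0, 0.003, 0, 0, 0, 1, 0, 0, 0.0036, 0, 0, 0, 1, 0, 0, 0.0042, 0, 0, 0, 1, 0, 0, 0.0048, 0, 0, 0, 1, 0, 0, 0.0054, 0, 0, 0, 1, 0, 0, 0.006, 0, 0, 0, 1, 0, 0, 0.0066, 0, 0, 0, 1, 0, 0, 0.0072, 0, 0, 0, 1])

```text
time: 13.72
ee_pos: [0.5575, 0.0138, 0.1557]
tool_rot: [[-0.157, 0.988, -0.0], [0.988, 0.157, -0.0], [0.0, -0.0, -1.0]]
contact_force: [-5.0, -0.6, 3.6]
grip_width: 0.29
grasp_force: 55.0
```

```bash
python3 -c "from h import *; st()"
```

```text
13.72 pos mm [557.47  13.78 155.71] tip depth 20.1 F tool [ 0.2  -5.04 -3.63] M tool [ 1.1  -0.04 -0.01] 55.00417532399297
 mould x,y 9.49 58.51 yaw 9.01 tilt [-0.0004 -0.    ]
```

Call:
send_rows(commands=[0, 0, 0.0006, 0, 0, 0, 1, 0, 0, 0.0012, 0, 0, 0, 1, 0, 0, 0.0018, 0, 0, 0, 1, 0, 0, 0.0024, 0, 0, 0, 1, 0, 0, 0.003, 0, 0, 0, 1, 0, 0, 0.0036, 0, 0, 0, 1, 0, 0, 0.0042, 0, 0, 0, 1, 0, 0, 0.0048, 0, 0, 0, 1, 0, 0, 0.0054, 0, 0, 0, 1, 0, 0, 0.006, 0, 0, 0, 1, 0, 0, 0.0066, 0, 0, 0, 1, 0, 0, 0.0072, 0, 0, 0, 1])

```text
time: 14.72
ee_pos: [0.5575, 0.0138, 0.1485]
tool_rot: [[-0.156, 0.988, -0.0], [0.988, 0.156, 0.0], [0.0, -0.0, -1.0]]
contact_force: [-5.3, -2.0, 3.3]
grip_width: 0.289
grasp_force: 55.0
```

```bash
python3 -c "from h import *; st()"
```

```text
14.72 pos mm [557.52  13.79 148.54] tip depth 27.3 F tool [-1.09 -5.57 -3.32] M tool [ 1.39 -0.04 -0.02] 55.004905108362436
 mould x,y 9.54 58.51 yaw 9.0 tilt [-0.0003  0.    ]
```

Call:
send_rows(commands=[0, 0, 0.0005, 0, 0, 0, 1, 0, 0, 0.001, 0, 0, 0, 1, 0, 0, 0.0015, 0, 0, 0, 1, 0, 0, 0.002, 0, 0, 0, 1, 0, 0, 0.0025, 0, 0, 0, 1, 0, 0, 0.003, 0, 0, 0, 1, 0, 0, 0.0035, 0, 0, 0, 1, 0, 0, 0.004, 0, 0, 0, 1, 0, 0, 0.0045, 0, 0, 0, 1, 0, 0, 0.005, 0, 0, 0, 1, 0, 0, 0.0055, 0, 0, 0, 1, 0, 0, 0.006, 0, 0, 0, 1])

```text
time: 15.72
ee_pos: [0.5575, 0.0138, 0.1425]
tool_rot: [[-0.156, 0.988, -0.0], [0.988, 0.156, 0.0], [0.0, -0.0, -1.0]]
contact_force: [-3.9, -0.2, 4.0]
grip_width: 0.286
grasp_force: 55.0
```

```bash
python3 -c "from h import *; st()"
```

```text
15.72 pos mm [557.52  13.8  142.53] tip depth 33.3 F tool [ 0.44 -3.84 -4.03] M tool [ 1.31 -0.02  0.02] 55.003493931144476
 mould x,y 9.55 58.53 yaw 9.0 tilt [-0.0003  0.    ]
```

g_L ≈ 6.5. I'll go a little further in a small step.

Call:
send_rows(commands=[0, 0, 0.0004, 0, 0, 0, 1, 0, 0, 0.0008, 0, 0, 0, 1, 0, 0, 0.0012, 0, 0, 0, 1, 0, 0, 0.0016, 0, 0, 0, 1, 0, 0, 0.002, 0, 0, 0, 1, 0, 0, 0.0024, 0, 0, 0, 1, 0, 0, 0.0028, 0, 0, 0, 1, 0, 0, 0.0032, 0, 0, 0, 1, 0, 0, 0.0036, 0, 0, 0, 1, 0, 0, 0.004, 0, 0, 0, 1])

```text
time: 16.55
ee_pos: [0.5575, 0.0138, 0.1385]
tool_rot: [[-0.156, 0.988, -0.0], [0.988, 0.156, 0.0], [0.0, -0.0, -1.0]]
contact_force: [-6.0, 0.4, 3.3]
grip_width: 0.288
grasp_force: 55.0
```

```bash
python3 -c "from h import *; st()"
```

```text
16.55 pos mm [557.52  13.82 138.54] tip depth 37.3 F tool [ 1.37 -5.83 -3.32] M tool [1.28 0.   0.07] 55.00280214473605
 mould x,y 9.55 58.55 yaw 9.0 tilt [-0.0003  0.0001]
```

Call:
send_rows(commands=[0, 0, -0.01, 0, 0, 0, 1, 0, 0, -0.025, 0, 0, 0, 1, 0, 0, -0.04, 0, 0, 0, 1, 0, 0, -0.048, 0, 0, 0, 1, 0, 0.0002, -0.048, 0, 0, 0, 1, -0.04, 0.0002, -0.048, 0, 0, 0, 1, -0.08, 0.0002, -0.048, 0, 0, 0, 1, -0.12, 0.0002, -0.048, 0, 0, 0, 1, -0.12, 0.0002, -0.048, 0, 0, 0, 1, -0.12, 0.0002, -0.048, 0, 0, 0, 1, -0.12, 0.0002, -0.048, 0, 0, 0, 1])

```text
time: 17.47
ee_pos: [0.5767, -0.1042, 0.186]
tool_rot: [[-0.156, 0.988, -0.0], [0.988, 0.156, 0.001], [0.001, -0.0, -1.0]]
contact_force: [-0.3, 0.8, -2.2]
grip_width: 0.291
grasp_force: 55.0
```

Run:
```python
from h import *
st(); o,c,I,D=snap("wrist","w5")
cv2.imwrite("pics/c5.png",cv2.resize(I[130:280,160:360],None,fx=4,fy=4,interpolation=cv2.INTER_CUBIC)[:,:,::-1])
```

```text
17.47 pos mm [ 576.66 -104.2   186.04] tip depth -10.2 F tool [ 0.87 -0.17  2.2 ] M tool [ 0.04 -0.    0.01] 54.9986988119781
 mould x,y 9.88 -61.01 yaw 8.99 tilt [-0.0003  0.0006]
```

View pics/c5.png

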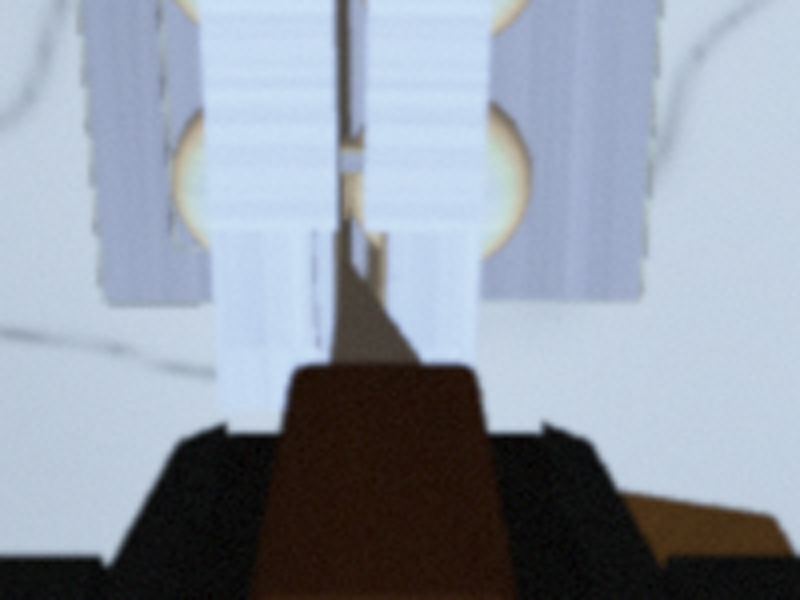

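The tip (col 339, row 262) lines up with the fixed side of the opened right slot (col 338). Going down.

Call:
send_rows(commands=[0, 0, 0.003, 0, 0, 0, 1, 0, 0, 0.006, 0, 0, 0, 1, 0, 0, 0.009, 0, 0, 0, 1, 0, 0, 0.012, 0, 0, 0, 1, 0, 0, 0.015, 0, 0, 0, 1, 0, 0, 0.018, 0, 0, 0, 1, 0, 0, 0.021, 0, 0, 0, 1, 0, 0, 0.024, 0, 0, 0, 1, 0, 0, 0.027, 0, 0, 0, 1, 0, 0, 0.03, 0, 0, 0, 1, 0, 0, 0.031, 0, 0, 0, 1])

```text
time: 18.43
ee_pos: [0.5765, -0.1047, 0.1551]
tool_rot: [[-0.157, 0.988, -0.0], [0.988, 0.157, -0.0], [0.0, -0.0, -1.0]]
contact_force: [-0.4, -0.3, -2.1]
grip_width: 0.288
grasp_force: 55.0
```

```bash
python3 -c "from h import *; st()"
```

```text
18.43 pos mm [ 576.52 -104.67  155.13] tip depth 20.7 F tool [-0.23 -0.41  2.14] M tool [ 0.06 -0.04 -0.  ] 54.99843372032046
 mould x,y 9.67 -61.46 yaw 9.01 tilt [-0.0004 -0.    ]
```

Call:
send_rows(commands=[0, 0, 0.001, 0, 0, 0, 1, 0, 0, 0.002, 0, 0, 0, 1, 0, 0, 0.003, 0, 0, 0, 1, 0, 0, 0.0038, 0, 0, 0, 1, 0, 0, 0.0046, 0, 0, 0, 1, 0, 0, 0.0054, 0, 0, 0, 1, 0, 0, 0.0062, 0, 0, 0, 1, 0, 0, 0.007, 0, 0, 0, 1, 0, 0, 0.0078, 0, 0, 0, 1, 0, 0, 0.0086, 0, 0, 0, 1, 0, 0, 0.0092, 0, 0, 0, 1, 0, 0, 0.0098, 0, 0, 0, 1])

```text
time: 19.43
ee_pos: [0.5765, -0.1049, 0.146]
tool_rot: [[-0.156, 0.988, -0.0], [0.988, 0.156, -0.0], [-0.0, -0.0, -1.0]]
contact_force: [-2.9, -0.0, 3.2]
grip_width: 0.291
grasp_force: 55.0
```

```bash
python3 -c "from h import *; st()"
```

```text
19.43 pos mm [ 576.49 -104.93  145.96] tip depth 29.8 F tool [ 0.41 -2.88 -3.2 ] M tool [ 0.82 -0.11 -0.02] 55.00012954697013
 mould x,y 9.6 -61.71 yaw 8.99 tilt [-0.0002 -0.0001]
```

Call:
send_rows(commands=[0, 0, 0.0005, 0, 0, 0, 1, 0, 0, 0.001, 0, 0, 0, 1, 0, 0, 0.0014, 0, 0, 0, 1, 0, 0, 0.0018, 0, 0, 0, 1, 0, 0, 0.0022, 0, 0, 0, 1, 0, 0, 0.0026, 0, 0, 0, 1, 0, 0, 0.003, 0, 0, 0, 1, 0, 0, 0.0034, 0, 0, 0, 1, 0, 0, 0.0038, 0, 0, 0, 1, 0, 0, 0.0042, 0, 0, 0, 1])

```text
time: 20.27
ee_pos: [0.5765, -0.1047, 0.1416]
tool_rot: [[-0.156, 0.988, -0.0], [0.988, 0.156, 0.0], [0.0, -0.0, -1.0]]
contact_force: [-3.4, -0.4, 4.3]
grip_width: 0.288
grasp_force: 55.0
```

```bash
python3 -c "from h import *; st()"
```

```text
20.27 pos mm [ 576.52 -104.71  141.57] tip depth 34.2 F tool [ 0.11 -3.45 -4.31] M tool [ 0.98 -0.08 -0.02] 55.00070733949542
 mould x,y 9.66 -61.49 yaw 9.0 tilt [-0.0003  0.    ]
```

Call:
send_rows(commands=[0, 0, 0.0004, 0, 0, 0, 1, 0, 0, 0.0008, 0, 0, 0, 1, 0, 0, 0.0012, 0, 0, 0, 1, 0, 0, 0.0016, 0, 0, 0, 1, 0, 0, 0.002, 0, 0, 0, 1, 0, 0, 0.0024, 0, 0, 0, 1, 0, 0, 0.0028, 0, 0, 0, 1, 0, 0, 0.0032, 0, 0, 0, 1, 0, 0, 0.0036, 0, 0, 0, 1, 0, 0, 0.004, 0, 0, 0, 1])

```text
time: 21.1
ee_pos: [0.5766, -0.1047, 0.1376]
tool_rot: [[-0.157, 0.988, -0.0], [0.988, 0.157, 0.0], [0.0, -0.0, -1.0]]
contact_force: [-5.0, -0.8, 4.1]
grip_width: 0.297
grasp_force: 55.0
```

```bash
python3 -c "from h import *; st()"
```

```text
21.1 pos mm [ 576.56 -104.68  137.57] tip depth 38.2 F tool [-0.02 -5.03 -4.1 ] M tool [ 1.1  -0.03 -0.01] 55.001200530678034
 mould x,y 9.71 -61.48 yaw 9.01 tilt [-0.0002  0.    ]
```

Call:
send_rows(commands=[0, 0, 0.0003, 0, 0, 0, 1, 0, 0, 0.0006, 0, 0, 0, 1, 0, 0, 0.0009, 0, 0, 0, 1, 0, 0, 0.0012, 0, 0, 0, 1, 0, 0, 0.0015, 0, 0, 0, 1, 0, 0, 0.0018, 0, 0, 0, 1, 0, 0, 0.0021, 0, 0, 0, 1, 0, 0, 0.0024, 0, 0, 0, 1, 0, 0, 0.0027, 0, 0, 0, 1, 0, 0, 0.003, 0, 0, 0, 1])

```text
time: 21.93
ee_pos: [0.5766, -0.1047, 0.1346]
tool_rot: [[-0.156, 0.988, -0.0], [0.988, 0.156, -0.0], [-0.0, -0.0, -1.0]]
contact_force: [-4.5, -1.9, 4.3]
grip_width: 0.29
grasp_force: 55.0
```

```bash
python3 -c "from h import *; st()"
```

```text
21.93 pos mm [ 576.56 -104.74  134.58] tip depth 41.2 F tool [-1.2  -4.8  -4.28] M tool [ 1.25 -0.1  -0.  ] 55.00155407935381
 mould x,y 9.71 -61.53 yaw 9.0 tilt [-0.0002 -0.    ]
```

Call:
send_rows(commands=[0, 0, 0.0003, 0, 0, 0, 1, 0, 0, 0.0006, 0, 0, 0, 1, 0, 0, 0.0009, 0, 0, 0, 1, 0, 0, 0.0012, 0, 0, 0, 1, 0, 0, 0.0015, 0, 0, 0, 1, 0, 0, 0.0018, 0, 0, 0, 1, 0, 0, 0.0021, 0, 0, 0, 1, 0, 0, 0.0024, 0, 0, 0, 1, 0, 0, 0.0027, 0, 0, 0, 1, 0, 0, 0.003, 0, 0, 0, 1])

```text
time: 22.77
ee_pos: [0.5766, -0.1047, 0.1316]
tool_rot: [[-0.157, 0.988, -0.0], [0.988, 0.157, -0.0], [-0.0, -0.0, -1.0]]
contact_force: [-5.5, -1.5, 2.8]
grip_width: 0.292
grasp_force: 55.0
```

```bash
python3 -c "from h import *; st()"
```

```text
22.77 pos mm [ 576.59 -104.69  131.59] tip depth 44.2 F tool [-0.63 -5.64 -2.83] M tool [ 1.24 -0.08 -0.04] 55.00142499804497
 mould x,y 9.74 -61.49 yaw 9.01 tilt [-0.0001 -0.    ]
```

Call:
send_rows(commands=[0, 0, 0.0003, 0, 0, 0, 1, 0, 0, 0.0006, 0, 0, 0, 1, 0, 0, 0.0009, 0, 0, 0, 1, 0, 0, 0.0012, 0, 0, 0, 1, 0, 0, 0.0015, 0, 0, 0, 1, 0, 0, 0.0018, 0, 0, 0, 1, 0, 0, 0.0021, 0, 0, 0, 1, 0, 0, 0.0024, 0, 0, 0, 1, 0, 0, 0.0027, 0, 0, 0, 1])

```text
time: 23.52
ee_pos: [0.5765, -0.1047, 0.1289]
tool_rot: [[-0.157, 0.988, -0.0], [0.988, 0.157, -0.0], [0.0, -0.0, -1.0]]
contact_force: [-5.2, -0.6, 3.7]
grip_width: 0.29
grasp_force: 55.0
```

```bash
python3 -c "from h import *; st()"
```

```text
23.52 pos mm [ 576.54 -104.72  128.9 ] tip depth 46.9 F tool [ 0.25 -5.27 -3.69] M tool [ 1.26 -0.09 -0.02] 55.00130256637931
 mould x,y 9.69 -61.51 yaw 9.01 tilt [-0.0002 -0.    ]
```

Call:
send_rows(commands=[0, 0, 0.0003, 0, 0, 0, 1, 0, 0, 0.0006, 0, 0, 0, 1, 0, 0, 0.0009, 0, 0, 0, 1, 0, 0, 0.0012, 0, 0, 0, 1, 0, 0, 0.0015, 0, 0, 0, 1, 0, 0, 0.0018, 0, 0, 0, 1, 0, 0, 0.0021, 0, 0, 0, 1, 0, 0, 0.0024, 0, 0, 0, 1])

```text
time: 24.18
ee_pos: [0.5765, -0.105, 0.127]
tool_rot: [[-0.156, 0.988, -0.0], [0.988, 0.156, 0.0], [0.0, -0.0, -1.0]]
contact_force: [-7.7, -1.7, 8.9]
grip_width: 0.286
grasp_force: 55.0
```

```bash
python3 -c "from h import *; st()"
```

```text
24.18 pos mm [ 576.53 -104.96  127.01] tip depth 48.8 F tool [-0.5  -7.89 -8.91] M tool [ 1.68 -0.   -0.01] 55.001095589250326
 mould x,y 9.64 -61.74 yaw 9.0 tilt [-0.0001  0.    ]
```

Call:
send_rows(commands=[0, 0, 0.0002, 0, 0, 0, 1, 0, 0, 0.0004, 0, 0, 0, 1, 0, 0, 0.0004, 0, 0, 0, 1])

```text
time: 24.43
ee_pos: [0.5765, -0.105, 0.1267]
tool_rot: [[-0.156, 0.988, -0.0], [0.988, 0.156, 0.0], [0.0, -0.0, -1.0]]
contact_force: [-8.3, -1.1, 10.2]
grip_width: 0.291
grasp_force: 55.0
```

```bash
python3 -c "from h import *; st()"
```

```text
24.43 pos mm [ 576.48 -105.01  126.71] tip depth 49.1 F tool [  0.22  -8.35 -10.24] M tool [ 1.7   0.04 -0.1 ] 55.000846507027745
 mould x,y 9.58 -61.78 yaw 8.99 tilt [-0.0001  0.0001]
```

Call:
send_rows(commands=[0, 0, 0.0002, 0, 0, 0, 1, 0, 0, 0.0004, 0, 0, 0, 1, 0, 0, 0.0006, 0, 0, 0, 1, 0, 0, 0.0006, 0, 0, 0, 1])

```text
time: 24.77
ee_pos: [0.5765, -0.1051, 0.1262]
tool_rot: [[-0.156, 0.988, -0.0], [0.988, 0.156, 0.0], [0.0, -0.0, -1.0]]
contact_force: [-7.7, -1.1, 10.1]
grip_width: 0.289
grasp_force: 55.0
```

```bash
python3 -c "from h import *; st()"
```

```text
24.77 pos mm [ 576.5  -105.1   126.24] tip depth 49.6 F tool [  0.11  -7.73 -10.12] M tool [ 1.78  0.07 -0.05] 55.000796634703875
 mould x,y 9.59 -61.88 yaw 8.98 tilt [-0.      0.0001]
```

Call:
send_rows(commands=[0, 0, 0.0003, 0, 0, 0, 1, 0, 0, 0.0006, 0, 0, 0, 1, 0, 0, 0.0009, 0, 0, 0, 1, 0, 0, 0.0009, 0, 0, 0, 1])

```text
time: 25.1
ee_pos: [0.5765, -0.1052, 0.1255]
tool_rot: [[-0.156, 0.988, -0.0], [0.988, 0.156, 0.0], [0.0, -0.0, -1.0]]
contact_force: [-9.4, -1.1, 12.9]
grip_width: 0.285
grasp_force: 55.0
```

```bash
python3 -c "from h import *; st()"
```

```text
25.1 pos mm [ 576.48 -105.19  125.54] tip depth 50.3 F tool [  0.4   -9.48 -12.93] M tool [ 1.92  0.08 -0.04] 55.00084678642452
 mould x,y 9.56 -61.96 yaw 8.98 tilt [-0.      0.0001]
```

Call:
send_rows(commands=[0, 0, -0.01, 0, 0, 0, 1, 0, 0, -0.025, 0, 0, 0, 1, 0, 0, -0.045, 0, 0, 0, 1, 0, 0, -0.062, 0, 0, 0, 1, 0, 0, -0.062, 0, 0, 0, 1, 0.04, 0, -0.062, 0, 0, 0, 1, 0.08, 0, -0.062, 0, 0, 0, 1, 0.12, 0, -0.062, 0, 0, 0, 1, 0.12, 0, -0.062, 0, 0, 0, 1, 0.12, 0, -0.062, 0, 0, 0, 1, 0.12, 0, -0.062, 0, 0, 0, 1])

```text
time: 26.02
ee_pos: [0.5582, 0.014, 0.1862]
tool_rot: [[-0.158, 0.988, 0.001], [0.988, 0.158, -0.0], [-0.0, 0.001, -1.0]]
contact_force: [0.9, -0.5, -1.9]
grip_width: 0.291
grasp_force: 55.0
```

Run:
```python
from h import *
st(); o,c,I,D=snap("wrist","w6")
cv2.imwrite("pics/c6.png",cv2.resize(I[130:280,160:360],None,fx=4,fy=4,interpolation=cv2.INTER_CUBIC)[:,:,::-1])
```

```text
26.02 pos mm [558.19  14.02 186.23] tip depth -10.4 F tool [-0.67  0.85  1.87] M tool [ 0.08 -0.12  0.03] 54.998391084373
 mould x,y 10.25 58.64 yaw 9.06 tilt [ 0.0007 -0.0004]
```

View pics/c6.png

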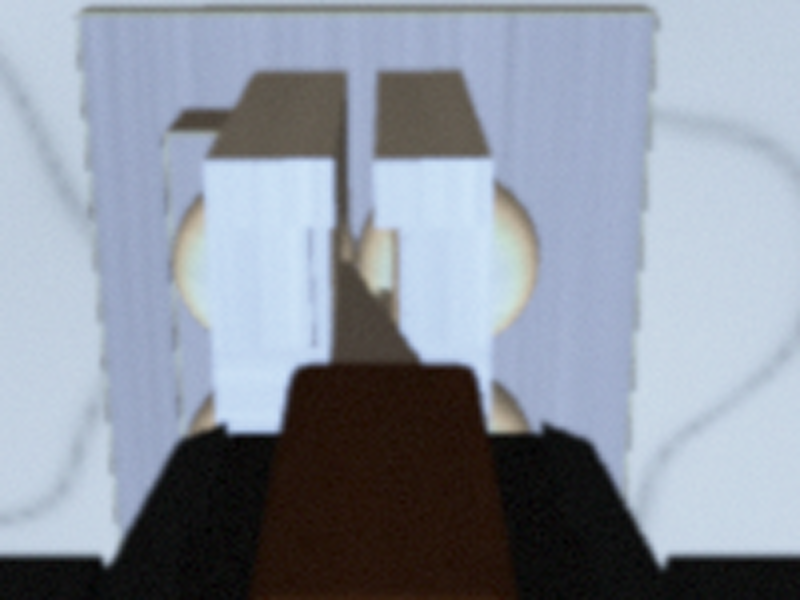

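The left-end gap spans columns 334–375, about 7.5 mm, which agrees with the depth estimate. The wedge hasn't slipped in the grip. Descending.

Call:
send_rows(commands=[0, -0.0004, 0.003, 0, 0, 0, 1, 0, -0.0004, 0.007, 0, 0, 0, 1, 0, -0.0004, 0.011, 0, 0, 0, 1, 0, -0.0004, 0.015, 0, 0, 0, 1, 0, -0.0004, 0.019, 0, 0, 0, 1, 0, -0.0004, 0.023, 0, 0, 0, 1, 0, -0.0004, 0.027, 0, 0, 0, 1, 0, -0.0004, 0.031, 0, 0, 0, 1, 0, -0.0004, 0.035, 0, 0, 0, 1, 0, -0.0004, 0.039, 0, 0, 0, 1, 0, -0.0004, 0.042, 0, 0, 0, 1, 0, -0.0004, 0.043, 0, 0, 0, 1])

```text
time: 27.07
ee_pos: [0.5574, 0.0138, 0.1432]
tool_rot: [[-0.157, 0.988, -0.0], [0.988, 0.157, -0.0], [-0.0, -0.0, -1.0]]
contact_force: [-0.3, 0.5, -1.3]
grip_width: 0.288
grasp_force: 55.0
```

```bash
python3 -c "from h import *; st()"
```

```text
27.07 pos mm [557.41  13.81 143.16] tip depth 32.6 F tool [ 0.56 -0.24  1.33] M tool [-0.01 -0.02 -0.02] 54.998366329818964
 mould x,y 9.44 58.56 yaw 9.01 tilt [-0.0002 -0.0001]
```

Call:
send_rows(commands=[0, 0, 0.0006, 0, 0, 0, 1, 0, 0, 0.0012, 0, 0, 0, 1, 0, 0, 0.0018, 0, 0, 0, 1, 0, 0, 0.0024, 0, 0, 0, 1, 0, 0, 0.003, 0, 0, 0, 1, 0, 0, 0.0035, 0, 0, 0, 1, 0, 0, 0.004, 0, 0, 0, 1, 0, 0, 0.0044, 0, 0, 0, 1, 0, 0, 0.0048, 0, 0, 0, 1, 0, 0, 0.0052, 0, 0, 0, 1, 0, 0, 0.0056, 0, 0, 0, 1, 0, 0, 0.006, 0, 0, 0, 1])

```text
time: 28.07
ee_pos: [0.5574, 0.0137, 0.1376]
tool_rot: [[-0.156, 0.988, -0.0], [0.988, 0.156, -0.0], [0.0, -0.0, -1.0]]
contact_force: [-0.9, 0.5, -1.2]
grip_width: 0.292
grasp_force: 55.0
```

```bash
python3 -c "from h import *; st()"
```

```text
28.07 pos mm [557.4   13.72 137.62] tip depth 38.2 F tool [ 0.61 -0.78  1.18] M tool [ 0.15 -0.12 -0.05] 54.99861527234316
 mould x,y 9.41 58.46 yaw 9.0 tilt [-0.0002 -0.    ]
```

Call:
send_rows(commands=[0, 0, 0.0004, 0, 0, 0, 1, 0, 0, 0.0008, 0, 0, 0, 1, 0, 0, 0.0012, 0, 0, 0, 1, 0, 0, 0.0016, 0, 0, 0, 1, 0, 0, 0.002, 0, 0, 0, 1, 0, 0, 0.0023, 0, 0, 0, 1, 0, 0, 0.0026, 0, 0, 0, 1, 0, 0, 0.0029, 0, 0, 0, 1, 0, 0, 0.0032, 0, 0, 0, 1])

```text
time: 28.82
ee_pos: [0.5574, 0.0137, 0.1346]
tool_rot: [[-0.157, 0.988, -0.0], [0.988, 0.157, 0.0], [0.0, -0.0, -1.0]]
contact_force: [-3.2, -0.4, 5.5]
grip_width: 0.289
grasp_force: 55.0
```

```bash
python3 -c "from h import *; st()"
```

```text
28.82 pos mm [557.36  13.68 134.57] tip depth 41.2 F tool [ 0.08 -3.2  -5.52] M tool [ 0.82  0.02 -0.04] 54.99948313459754
 mould x,y 9.36 58.43 yaw 9.01 tilt [-0.0002  0.    ]
```

Call:
send_rows(commands=[0, 0.0002, 0.0002, 0, 0, 0, 1, 0, 0.0002, 0.0005, 0, 0, 0, 1, 0, 0.0002, 0.0008, 0, 0, 0, 1, 0, 0.0002, 0.0011, 0, 0, 0, 1, 0, 0.0002, 0.0014, 0, 0, 0, 1, 0, 0.0002, 0.0017, 0, 0, 0, 1, 0, 0.0002, 0.002, 0, 0, 0, 1, 0, 0.0002, 0.0023, 0, 0, 0, 1])

```text
time: 29.48
ee_pos: [0.5573, 0.0136, 0.1328]
tool_rot: [[-0.156, 0.988, -0.001], [0.988, 0.156, 0.0], [0.001, -0.001, -1.0]]
contact_force: [-6.3, -0.2, 12.9]
grip_width: 0.292
grasp_force: 55.0
```

```bash
python3 -c "from h import *; st()"
```

```text
29.48 pos mm [557.33  13.65 132.8 ] tip depth 43.0 F tool [  0.84  -6.29 -12.93] M tool [ 1.46  0.11 -0.1 ] 55.000390307977796
 mould x,y 9.34 58.41 yaw 9.0 tilt [-0.0008  0.0004]
```

Push is 15 N with a low side force, so the blade may be pressing on the fixed half. I'll ease it off by going up a little and shifting +x, then feel again.

Call:
send_rows(commands=[0, 0, -0.002, 0, 0, 0, 1, 0, 0.0003, -0.0045, 0, 0, 0, 1, 0, 0.0008, -0.0045, 0, 0, 0, 1, 0, 0.0008, -0.0045, 0, 0, 0, 1, 0, 0.0008, -0.004, 0, 0, 0, 1, 0, 0.0008, -0.0035, 0, 0, 0, 1, 0, 0.0008, -0.003, 0, 0, 0, 1, 0, 0.0008, -0.0027, 0, 0, 0, 1, 0, 0.0008, -0.0027, 0, 0, 0, 1])

```text
time: 30.23
ee_pos: [0.5576, 0.0139, 0.1349]
tool_rot: [[-0.156, 0.988, -0.002], [0.988, 0.156, 0.0], [0.001, -0.002, -1.0]]
contact_force: [-5.8, -0.2, 5.4]
grip_width: 0.292
grasp_force: 55.0
```

```bash
python3 -c "from h import *; st()"
```

```text
30.23 pos mm [557.56  13.85 134.94] tip depth 40.9 F tool [ 0.74 -5.74 -5.4 ] M tool [ 1.6   0.03 -0.05] 55.003398936241865
 mould x,y 9.59 58.57 yaw 9.0 tilt [-0.002   0.0003]
```

Call:
send_rows(commands=[0, 0, 0.0003, 0, 0, 0, 1, 0, 0, 0.0006, 0, 0, 0, 1, 0, 0, 0.0009, 0, 0, 0, 1, 0, 0, 0.0012, 0, 0, 0, 1, 0, 0, 0.0012, 0, 0, 0, 1])

```text
time: 30.65
ee_pos: [0.5575, 0.0138, 0.134]
tool_rot: [[-0.156, 0.988, -0.002], [0.988, 0.156, 0.0], [0.001, -0.002, -1.0]]
contact_force: [-7.3, -0.9, 7.3]
grip_width: 0.292
grasp_force: 55.0
```

```bash
python3 -c "from h import *; st()"
```

```text
30.65 pos mm [557.51  13.8  134.04] tip depth 41.8 F tool [ 0.23 -7.4  -7.25] M tool [ 1.84  0.08 -0.04] 55.0036848988384
 mould x,y 9.54 58.53 yaw 9.0 tilt [-0.0021  0.0005]
```

Call:
send_rows(commands=[0, 0, 0.0003, 0, 0, 0, 1, 0, 0, 0.0006, 0, 0, 0, 1, 0, 0, 0.0009, 0, 0, 0, 1, 0, 0, 0.0012, 0, 0, 0, 1, 0, 0, 0.0012, 0, 0, 0, 1])

```text
time: 31.07
ee_pos: [0.5575, 0.0138, 0.1331]
tool_rot: [[-0.156, 0.988, -0.002], [0.988, 0.156, 0.001], [0.001, -0.002, -1.0]]
contact_force: [-9.3, -1.7, 10.5]
grip_width: 0.29
grasp_force: 55.0
```

```bash
python3 -c "from h import *; st()"
```

```text
31.07 pos mm [557.47  13.77 133.14] tip depth 42.7 F tool [ -0.23  -9.44 -10.46] M tool [ 2.14  0.16 -0.06] 55.003851223737
 mould x,y 9.49 58.5 yaw 8.99 tilt [-0.0022  0.0007]
```

Left stop felt (side force 9.4 N, push 12.5 N). I'll re-feel the right stop briefly in case that end moved.

Call:
send_rows(commands=[0, 0, -0.01, 0, 0, 0, 1, 0, 0, -0.025, 0, 0, 0, 1, 0, 0, -0.045, 0, 0, 0, 1, 0, 0, -0.055, 0, 0, 0, 1, 0, -0.0004, -0.055, 0, 0, 0, 1, -0.04, -0.0004, -0.055, 0, 0, 0, 1, -0.08, -0.0004, -0.055, 0, 0, 0, 1, -0.12, -0.0004, -0.055, 0, 0, 0, 1, -0.12, -0.0004, -0.055, 0, 0, 0, 1, -0.12, -0.0004, -0.055, 0, 0, 0, 1, -0.12, -0.0004, -0.055, 0, 0, 0, 1])

```text
time: 31.98
ee_pos: [0.5767, -0.1041, 0.1867]
tool_rot: [[-0.156, 0.988, -0.001], [0.988, 0.156, 0.001], [0.001, -0.0, -1.0]]
contact_force: [0.4, 1.4, -2.9]
grip_width: 0.289
grasp_force: 55.0
```

```bash
python3 -c "from h import *; st()"
```

```text
31.98 pos mm [ 576.74 -104.14  186.68] tip depth -10.9 F tool [1.37 0.61 2.85] M tool [ 0.05 -0.04  0.02] 54.99865600839257
 mould x,y 9.97 -60.96 yaw 8.99 tilt [-0.0006  0.0007]
```

Call:
send_rows(commands=[0, 0, 0.005, 0, 0, 0, 1, 0, 0, 0.01, 0, 0, 0, 1, 0, 0, 0.015, 0, 0, 0, 1, 0, 0, 0.02, 0, 0, 0, 1, 0, 0, 0.025, 0, 0, 0, 1, 0, 0, 0.03, 0, 0, 0, 1, 0, 0, 0.035, 0, 0, 0, 1, 0, 0, 0.04, 0, 0, 0, 1, 0, 0, 0.045, 0, 0, 0, 1, 0, 0, 0.05, 0, 0, 0, 1, 0, 0, 0.052, 0, 0, 0, 1, 0, 0, 0.053, 0, 0, 0, 1])

```text
time: 32.98
ee_pos: [0.5767, -0.1047, 0.134]
tool_rot: [[-0.156, 0.988, -0.001], [0.988, 0.156, 0.0], [0.0, -0.001, -1.0]]
contact_force: [0.3, 0.4, -1.6]
grip_width: 0.293
grasp_force: 55.0
```

Call:
send_rows(commands=[0, 0, 0.0004, 0, 0, 0, 1, 0, 0, 0.0008, 0, 0, 0, 1, 0, 0, 0.0012, 0, 0, 0, 1, 0, 0, 0.0016, 0, 0, 0, 1, 0, 0, 0.002, 0, 0, 0, 1, 0, 0, 0.0024, 0, 0, 0, 1, 0, 0, 0.0028, 0, 0, 0, 1, 0, 0, 0.0032, 0, 0, 0, 1, 0, 0, 0.0036, 0, 0, 0, 1, 0, 0, 0.004, 0, 0, 0, 1])

```text
time: 33.82
ee_pos: [0.5767, -0.1047, 0.1304]
tool_rot: [[-0.157, 0.988, -0.0], [0.988, 0.157, 0.0], [0.0, -0.0, -1.0]]
contact_force: [-0.6, -0.4, -1.4]
grip_width: 0.291
grasp_force: 55.0
```

```bash
python3 -c "from h import *; st()"
```

```text
33.82 pos mm [ 576.65 -104.68  130.4 ] tip depth 45.4 F tool [-0.32 -0.68  1.38] M tool [ 0.29 -0.05 -0.02] 54.99870803207159
 mould x,y 9.8 -61.49 yaw 9.01 tilt [-0.0004  0.    ]
```

Call:
send_rows(commands=[0, 0, 0.0004, 0, 0, 0, 1, 0, 0, 0.0008, 0, 0, 0, 1, 0, 0, 0.0012, 0, 0, 0, 1, 0, 0, 0.0016, 0, 0, 0, 1, 0, 0, 0.002, 0, 0, 0, 1, 0, 0, 0.0024, 0, 0, 0, 1, 0, 0, 0.0024, 0, 0, 0, 1])

```text
time: 34.4
ee_pos: [0.5765, -0.1049, 0.1282]
tool_rot: [[-0.156, 0.988, -0.001], [0.988, 0.156, -0.0], [0.0, -0.001, -1.0]]
contact_force: [-5.1, -1.4, 5.1]
grip_width: 0.29
grasp_force: 55.0
```

```bash
python3 -c "from h import *; st()"
```

```text
34.4 pos mm [ 576.49 -104.93  128.16] tip depth 47.6 F tool [-0.57 -5.29 -5.1 ] M tool [ 1.05 -0.05 -0.02] 54.99971028417349
 mould x,y 9.6 -61.71 yaw 8.99 tilt [-0.0006 -0.0001]
```

Call:
send_rows(commands=[0, 0, 0.0004, 0, 0, 0, 1, 0, 0, 0.0008, 0, 0, 0, 1, 0, 0, 0.0012, 0, 0, 0, 1, 0, 0, 0.0016, 0, 0, 0, 1, 0, 0, 0.0016, 0, 0, 0, 1])

```text
time: 34.82
ee_pos: [0.5765, -0.1051, 0.1269]
tool_rot: [[-0.156, 0.988, -0.0], [0.988, 0.156, -0.0], [0.0, -0.0, -1.0]]
contact_force: [-5.6, -1.1, 8.1]
grip_width: 0.29
grasp_force: 55.0
```

```bash
python3 -c "from h import *; st()"
```

```text
34.82 pos mm [ 576.5  -105.1   126.92] tip depth 48.9 F tool [-0.16 -5.71 -8.08] M tool [ 1.29  0.02 -0.06] 54.99981994740665
 mould x,y 9.58 -61.88 yaw 8.98 tilt [-0.0005 -0.    ]
```

Call:
send_rows(commands=[0, 0, -0.003, 0, 0, 0, 1, 0, 0.0004, -0.0045, 0, 0, 0, 1, 0, 0.0008, -0.0045, 0, 0, 0, 1, 0, 0.0008, -0.004, 0, 0, 0, 1, 0, 0.0008, -0.0035, 0, 0, 0, 1, 0, 0.0008, -0.003, 0, 0, 0, 1, 0, 0.0008, -0.0025, 0, 0, 0, 1, 0, 0.0008, -0.002, 0, 0, 0, 1, 0, 0.0008, -0.0015, 0, 0, 0, 1, 0, 0.0008, -0.0015, 0, 0, 0, 1])

```text
time: 35.65
ee_pos: [0.5767, -0.1049, 0.128]
tool_rot: [[-0.156, 0.988, -0.002], [0.988, 0.156, 0.0], [0.0, -0.002, -1.0]]
contact_force: [-6.8, -0.2, 4.6]
grip_width: 0.293
grasp_force: 55.0
```

```bash
python3 -c "from h import *; st()"
```

```text
35.65 pos mm [ 576.69 -104.93  128.04] tip depth 47.8 F tool [ 0.85 -6.71 -4.62] M tool [ 1.63 -0.03 -0.03] 55.00220065936446
 mould x,y 9.8 -61.74 yaw 8.98 tilt [-0.0019  0.0001]
```

Call:
send_rows(commands=[0, 0, 0.0004, 0, 0, 0, 1, 0, 0, 0.0008, 0, 0, 0, 1, 0, 0, 0.0012, 0, 0, 0, 1, 0, 0, 0.0016, 0, 0, 0, 1, 0, 0, 0.002, 0, 0, 0, 1, 0, 0, 0.002, 0, 0, 0, 1])

```text
time: 36.15
ee_pos: [0.5766, -0.1052, 0.1266]
tool_rot: [[-0.156, 0.988, -0.002], [0.988, 0.156, 0.0], [0.0, -0.002, -1.0]]
contact_force: [-8.6, -1.0, 10.1]
grip_width: 0.29
grasp_force: 55.0
```

Run:
```python
from h import *
st()
o=ctrl.get_obs(); p=o["ee_pos"]; up=p+[0,0,.075]
plan(p,o["tool_rot"],[((.5377,-.3018,up[2]),down(5.35))])
```

```text
36.15 pos mm [ 576.64 -105.22  126.56] tip depth 49.2 F tool [  0.34  -8.68 -10.13] M tool [ 2.01  0.06 -0.07] 55.002046935260296
 mould x,y 9.71 -62.02 yaw 8.97 tilt [-0.0018  0.0001]
[-0.1881 -0.0692 -0.0749] [-0.1  -0.02  3.62]
```

Both stops are confirmed. Now the wedge goes back to its block.

Call:
send_rows(commands=[0, 0, -0.01, 0, 0, 0, 1, 0, 0, -0.025, 0, 0, 0, 1, 0, 0, -0.045, 0, 0, 0, 1, 0, 0, -0.065, 0, 0, 0, 1, 0, 0, -0.075, 0, 0, 0, 1, -0.04, -0.015, -0.075, 0, 0, 1, 1, -0.08, -0.03, -0.075, 0, 0, 2, 1, -0.115, -0.042, -0.075, 0, 0, 3, 1, -0.15, -0.055, -0.075, 0, 0, 3.6, 1, -0.188, -0.069, -0.075, 0, 0, 3.6, 1, -0.188, -0.069, -0.075, 0, 0, 3.6, 1, -0.188, -0.069, -0.075, 0, 0, 3.6, 1])

```text
time: 37.15
ee_pos: [0.5381, -0.3045, 0.2013]
tool_rot: [[-0.089, 0.996, 0.001], [0.996, 0.089, -0.002], [-0.002, 0.001, -1.0]]
contact_force: [0.1, 0.6, -1.3]
grip_width: 0.29
grasp_force: 55.0
```

Call:
send_rows(commands=[0, 0, 0, 0, 0, 0, 1, 0, 0, 0, 0, 0, 0, 1, 0, 0, 0, 0, 0, 0, 1])

```text
time: 37.4
ee_pos: [0.5399, -0.2991, 0.2008]
tool_rot: [[-0.097, 0.995, 0.0], [0.995, 0.097, 0.001], [0.001, 0.001, -1.0]]
contact_force: [0.2, 0.6, -0.6]
grip_width: 0.289
grasp_force: 55.0
```

Run:
```python
from h import *
o=ctrl.get_obs(); p=o["ee_pos"]; print(p,o["tool_rot"][:,2],o["contact_force"])
plan(p,o["tool_rot"],[((.5377,-.3018,p[2]),down(5.35)),((.5377,-.3018,.0808),down(5.35))])
```

```text
[ 0.5399385  -0.2991008   0.20081964] [ 4.42513246e-04  8.57274898e-04 -9.99999535e-01] [ 0.18252682  0.57094162 -0.63694685]
[-0.0025 -0.0025 -0.    ] [ 0.03 -0.05  0.22]
[-0.0026 -0.0026  0.12  ] [ 0.03 -0.05  0.22]
```

Call:
send_rows(commands=[-0.0025, -0.0025, 0.01, 0, 0, 0.2, 1, -0.0025, -0.0025, 0.025, 0, 0, 0.2, 1, -0.0025, -0.0025, 0.04, 0, 0, 0.2, 1, -0.0025, -0.0025, 0.05, 0, 0, 0.2, 1, -0.0025, -0.0025, 0.05, 0, 0, 0.2, 1, -0.0025, -0.0025, 0.05, 0, 0, 0.2, 1, -0.0025, -0.0025, 0.05, 0, 0, 0.2, 1])

```text
time: 37.98
ee_pos: [0.5371, -0.3039, 0.1515]
tool_rot: [[-0.091, 0.996, 0.001], [0.996, 0.091, -0.001], [-0.001, 0.001, -1.0]]
contact_force: [-1.1, 0.3, -1.7]
grip_width: 0.289
grasp_force: 55.0
```

Run:
```python
from h import *
o,c,I,D=snap("wrist","w7"); p=o["ee_pos"]; print(p,o["tool_rot"][:,2],o["contact_force"])
plan(p,o["tool_rot"],[((.5377,-.3018,.0808),down(5.35))])
cv2.imwrite("pics/c7.png",cv2.resize(I[130:280,160:360],None,fx=4,fy=4,interpolation=cv2.INTER_CUBIC)[:,:,::-1])
```

```text
[ 0.53708404 -0.30393622  0.15149334] [ 7.93456658e-04 -5.43367657e-04 -9.99999538e-01] [-1.10557478  0.29243972 -1.73869006]
[0.0021 0.0008 0.0707] [ 0.04  0.04 -0.14]
```

View pics/c7.png

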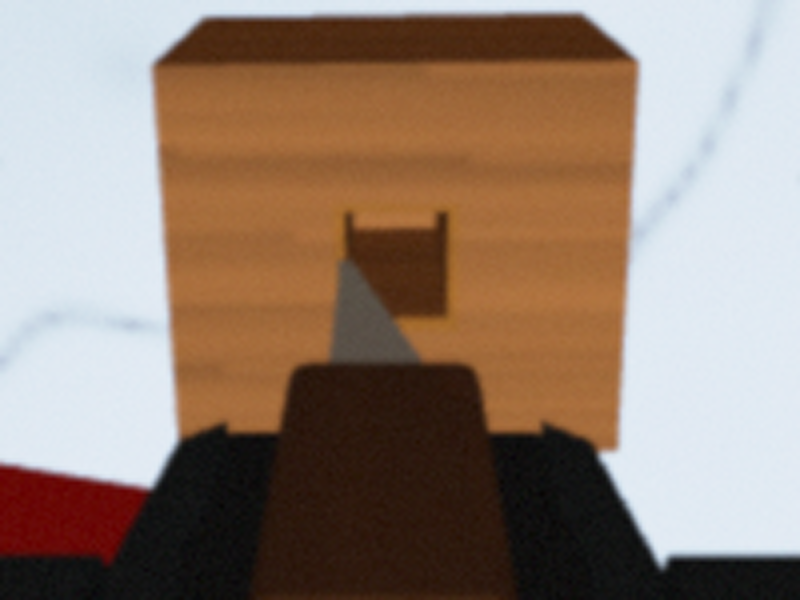

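The tip's left edge is at crop (338,262). The chamfered mouth spans columns 343–452, rows 210–322. Computing the offset to the mouth.

Run:
```python
from h import *
c,I,D,p,T=load("w7"); f=lambda u,v,z: ray(c,[(160+u/4,130+v/4)],z)[0]*1000
tx,ty=T[:,0],T[:,1]
a,b,d,e=f(343,266,.07),f(452,266,.07),f(397,210,.07),f(397,322,.07)
C=(a+b+d+e)/4; print("mouth",C,"sizes",(b-a)@ty,(d-e)@tx)
tip=f(338,262,p[2]-.0658); ax=tip+8*ty-9*tx
print("wedge axis",ax,"TCP",p*1000,"shift tool x,y",(C-ax)@tx,(C-ax)@ty)
o=ctrl.get_obs(); print(o["ee_pos"])
```

```text
mouth [ 539.11315537 -299.77406397   70.        ] sizes 21.108092565382762 22.931152215312984
wedge axis [ 536.50338545 -302.79200169   85.70478834] TCP [ 537.08403563 -303.93621637  151.49334294] shift tool x,y 2.7778939004316716 2.861616054182923
[ 0.53721615 -0.30405911  0.15175562]
```

Call:
send_rows(commands=[0.0025, 0.002, 0, 0, 0, 0, 1, 0.0025, 0.002, 0, 0, 0, 0, 1, 0.0025, 0.002, 0, 0, 0, 0, 1, 0.0025, 0.002, 0.004, 0, 0, 0, 1, 0.0025, 0.002, 0.009, 0, 0, 0, 1, 0.0025, 0.002, 0.014, 0, 0, 0, 1, 0.0025, 0.002, 0.018, 0, 0, 0, 1, 0.0025, 0.002, 0.022, 0, 0, 0, 1, 0.0025, 0.002, 0.022, 0, 0, 0, 1])

```text
time: 38.78
ee_pos: [0.5379, -0.3008, 0.1278]
tool_rot: [[-0.091, 0.996, -0.002], [0.996, 0.091, 0.001], [0.001, -0.001, -1.0]]
contact_force: [-0.5, 0.8, -1.8]
grip_width: 0.289
grasp_force: 55.0
```

Run:
```python
from h import *
o=ctrl.get_obs(); p=o["ee_pos"]; print(p,(o["tool_rot"].T@o["contact_force"]),(o["tool_rot"].T@o["moment"]))
plan(p,o["tool_rot"],[((.5377,-.3018,.0808),down(5.35))])
```

```text
[ 0.53785369 -0.30075624  0.12777704] [ 0.81053879 -0.43659878  1.79871552] [-0.01137303 -0.06628557 -0.0592642 ]
[-0.0011 -0.0002  0.047 ] [-0.08 -0.05 -0.15]
```

Call:
send_rows(commands=[-0.0003, 0.0003, 0.003, 0, 0, 0, 1, -0.0003, 0.0003, 0.006, 0, 0, 0, 1, -0.0003, 0.0003, 0.009, 0, 0, 0, 1, -0.0003, 0.0003, 0.012, 0, 0, 0, 1, -0.0003, 0.0003, 0.015, 0, 0, 0, 1, -0.0003, 0.0003, 0.018, 0, 0, 0, 1, -0.0003, 0.0003, 0.021, 0, 0, 0, 1, -0.0003, 0.0003, 0.024, 0, 0, 0, 1, -0.0003, 0.0003, 0.027, 0, 0, 0, 1, -0.0003, 0.0003, 0.03, 0, 0, 0, 1, -0.0003, 0.0003, 0.03, 0, 0, 0, 1])

```text
time: 39.7
ee_pos: [0.5384, -0.3011, 0.0983]
tool_rot: [[-0.091, 0.996, -0.001], [0.996, 0.091, 0.0], [0.001, -0.001, -1.0]]
contact_force: [-0.1, -0.1, -2.2]
grip_width: 0.289
grasp_force: 55.0
```

Run:
```python
from h import *
o=ctrl.get_obs(); p=o["ee_pos"]; print(p,(o["tool_rot"].T@o["contact_force"]),(o["tool_rot"].T@o["moment"]))
plan(p,o["tool_rot"],[((.5377,-.3018,.0808),down(5.35))])
```

```text
[ 0.53843174 -0.30109925  0.09826408] [-0.12145182 -0.07321951  2.19839625] [ 0.05183672 -0.05233853  0.00334823]
[-0.0006 -0.0008  0.0175] [-0.04 -0.03 -0.14]
```

Call:
send_rows(commands=[0, 0, 0.002, 0, 0, 0, 1, 0, 0, 0.004, 0, 0, 0, 1, 0, 0, 0.006, 0, 0, 0, 1, 0, 0, 0.008, 0, 0, 0, 1, 0, 0, 0.01, 0, 0, 0, 1, 0, 0, 0.012, 0, 0, 0, 1, 0, 0, 0.014, 0, 0, 0, 1, 0, 0, 0.0155, 0, 0, 0, 1, 0, 0, 0.0165, 0, 0, 0, 1, 0, 0, 0.0172, 0, 0, 0, 1, 0, 0, 0.0172, 0, 0, 0, 1])

```text
time: 40.62
ee_pos: [0.5387, -0.3013, 0.0816]
tool_rot: [[-0.091, 0.996, -0.0], [0.996, 0.091, 0.0], [0.0, -0.0, -1.0]]
contact_force: [0.3, -0.0, -1.1]
grip_width: 0.29
grasp_force: 55.0
```

Run:
```python
from h import *
o=ctrl.get_obs(); p=o["ee_pos"]; print(p,(o["tool_rot"].T@o["contact_force"]),(o["tool_rot"].T@o["moment"]))
```

```text
[ 0.53868969 -0.30131817  0.08162238] [-0.07793306  0.32894303  1.06823268] [ 0.06299124 -0.02712609 -0.0135024 ]
```

Call:
send_rows(commands=[0, 0, 0.0005, 0, 0, 0, 1, 0, 0, 0.001, 0, 0, 0, 1, 0, 0, 0.0012, 0, 0, 0, 1, 0, 0, 0.0012, 0, 0, 0, 1])

```text
time: 40.95
ee_pos: [0.5389, -0.3014, 0.0808]
tool_rot: [[-0.091, 0.996, 0.0], [0.996, 0.091, -0.0], [-0.0, 0.0, -1.0]]
contact_force: [-0.0, 0.1, 0.2]
grip_width: 0.287
grasp_force: 55.0
```

Call:
send_rows(commands=[0, 0, 0.0003, 0, 0, 0, 1, 0, 0, 0.0003, 0, 0, 0, 0, 0, 0, 0.0003, 0, 0, 0, -1, 0, 0, 0.0003, 0, 0, 0, -1, 0, 0, 0.0003, 0, 0, 0, -1, 0, 0, 0.0003, 0, 0, 0, -1, 0, 0, 0.0003, 0, 0, 0, -1, 0, 0, 0.0003, 0, 0, 0, -1, 0, 0, 0.0003, 0, 0, 0, -1, 0, 0, 0.0003, 0, 0, 0, -1])

```text
time: 41.78
ee_pos: [0.5388, -0.3014, 0.0802]
tool_rot: [[-0.091, 0.996, 0.0], [0.996, 0.091, -0.0], [-0.0, 0.0, -1.0]]
contact_force: [0.4, -1.0, 1.2]
grip_width: 0.951
grasp_force: 0.0
```

Call:
send_rows(commands=[0, 0, -0.02, 0, 0, 0, -1, 0, 0, -0.04, 0, 0, 0, -1, 0, 0, -0.07, 0, 0, 0, -1, 0, 0, -0.1, 0, 0, 0, -1, 0, 0, -0.12, 0, 0, 0, -1, 0, 0, -0.12, 0, 0, 0, -1, 0, 0, -0.12, 0, 0, 0, -1, 0, 0, -0.12, 0, 0, 0, -1])

```text
time: 42.45
ee_pos: [0.5383, -0.3008, 0.1993]
tool_rot: [[-0.091, 0.996, -0.001], [0.996, 0.091, 0.001], [0.001, -0.001, -1.0]]
contact_force: [0.1, 0.2, -0.4]
grip_width: 1.001
grasp_force: 0.0
```

Run:
```python
from h import *
o,c,I,D=snap("wrist","w8"); print(o["time"],o["ee_pos"],o["grip_width"])
P=cloud(c,D); m=(P[...,2]>.11)&(P[...,2]<.16)&(D>0); m[260:]=0; m[:130]=0; q=P[m]; print("handle top",len(q),np.median(q[:,2]),cv2.minAreaRect((q[:,:2]*1000).astype(np.float32)))
for tag in("top0","topE"):
    if tag=="topE": snap("top",tag)
    z=np.load(tag+".npz"); P=cloud((z["K"],z["R"],z["t"]),z["D"])
    for n,u0,u1,v0,v1,a,b in(("jar",85,135,205,245,.1,.12),("carton",305,360,120,160,.035,.055),("dish",215,265,85,125,.025,.06),("mould",205,300,150,225,.1,.125)):
        k=np.zeros(z["D"].shape,bool); k[v0:v1,u0:u1]=1; q=P[k&(P[...,2]>a)&(P[...,2]<b)]
        r=cv2.minAreaRect((q[:,:2]*1000).astype(np.float32)); print(tag,n,np.round(r[0],1),np.round(r[1],1))
```

```text
42.45 [ 0.5382766  -0.3007803   0.19926635] 1.0007568025300961
handle top 1397 0.1290983563395522 ((537.8899536132812, -299.3953857421875), (25.84244155883789, 28.02033042907715), 5.320919513702393)
top0 jar [477.  291.9] [61.1 61.7]
top0 carton [ 673.5 -244.5] [100.7  70.7]
top0 dish [770.3 -15.7] [86. 87.]
top0 mould [556.4 -46.3] [ 47.7 170.1]
topE jar [476.8 292. ] [61.6 61. ]
topE carton [ 673.8 -244.6] [100.3  70.8]
topE dish [771.3 -15.4] [86.1 87.6]
topE mould [561.3 -45.6] [ 56.8 170. ]
```

The handle top is at its original height of 0.129 m, so the wedge is fully seated, and the jar, dish and carton haven't moved. Handing in.

```bash
python3 -c "
from plant import ctrl
print(ctrl.sign_off())"
```

```text
the job is handed in; nothing more can be done
None
```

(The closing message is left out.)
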